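# Fit the outlet sleeve on a dryer's air box and set its flush slide dampers

### The job

Switch the air box to extraction. First stand the lying square sleeve upright on the rubber mat or the bench and let go of it, then take it again from above and fit it over the box's square outlet stub, all the way down. With the sleeve on and released, press on the handleless damper blades and slide them: the one next to the stub fully open, the other one fully shut; leave the other things on the bench where they are.

Things in the scene. Friction and masses are not known exactly. Their poses are not given: they have to be found in the camera images.
- airbox: Fixed steel box, 260 (its x) x 240 (its y) x 70 mm high; origin at the centre of its underside, z up. On top, from -y to +y: recirculation damper (centre line y = -85 mm), outlet damper (y = -20 mm), square stub (x = 40, y = 85 mm). Each damper is a flat blade without handle, filling a window 120 mm long (x from -60 to 60) and 46 mm wide, 2 mm below the box top; its ends stay hidden under the top.
- outlet_damper (a joint): Slide of the blade next to the stub, m: 0 fully shut, 0.060 fully open, moving to the box's +x. End stops; stays where left; 3 N friction. Dragged by pressing down on it: it sinks on springs, 2.5 N per mm, 6 mm at most, so 4 mm down gives 10 N, enough. Four dark cross slots come into view at the window's -x end as it opens; none when shut. Starts less than half open.
- recirc_damper (a joint): The same kind of blade in the window farther from the stub: 0 fully shut, 0.060 fully open, moving to the box's +x; same springs and friction. Starts more than half open.
- outlet_window (a point): Centre of the outlet damper's window, on the upper face of the blade, 68 mm above the bench. Fixed to the box.
- recirc_window (a point): Centre of the recirculation damper's window, on the upper face of the blade, 68 mm above the bench. Fixed to the box.
- stub_top (a point): Top centre of the upright square outlet stub: dark steel, 36 x 36 mm, sides parallel to the box's sides, rising 50 mm from the box top, then a 28 mm square lead-in tip 5 mm high; this point is the top of the tip, 125 mm above the bench.
- sleeve: Straight square aluminium tube open at both ends, 100 mm long along its x axis, 50 x 50 mm outside, 42 x 42 mm inside, 0.15 to 0.31 kg; origin at its centre. It starts lying on the mat. Either end may go down and any side may face any way. Fully seated it stands on the box top, its centre 120 mm above the bench.
- mat: Fixed flat black rubber mat, 300 (x) x 250 (y) x 3 mm thick; origin at the centre of its underside. The sleeve, jar, collar and scraper lie on it.
- jar: Bystander on the mat: closed glass jar, 66 mm diameter, 100 mm high, origin at the centre of its underside.
- collar: Bystander on the mat: flat steel ring, 72 mm outer diameter, 48 mm hole, 20 mm high (it does not belong on the stub), origin at the centre of its underside.
- scraper: Bystander on the mat: flat spatula, 200 mm long along its x, origin under its middle; white handle 20 mm thick on the -x half, steel blade 90 x 65 x 3 mm on the +x half.
- spray: Bystander: white bottle, 64 mm diameter, 180 mm high, origin at the centre of its underside.
- bowl: Bystander: steel bowl, 110 mm diameter, 50 mm high, origin at the centre of its underside.
- timer: Bystander: white disc timer, 68 mm diameter, 18 mm high, origin at the centre of its underside.
- beaker: Bystander: white plastic cup, 72 mm diameter, 90 mm high, origin at the centre of its underside.
Things that resemble listed ones, but are neither listed nor needed, are in the scene too. What is shaped like the sleeve but yellow is not meant.

How it is judged:
On the way, in this order (a step that is already met when the one before it is completed fails the run):
1. the sleeve stands upright on the mat or bench, let go (angle between the x axis of sleeve and the z axis of airbox, either way round below 0.1 rad and height (world z) of sleeve below 0.06 m and contact force between the fingers and sleeve below 0.05 N and linear speed of sleeve below 0.02 m/s), for 0.2 s.
2. the sleeve is seated over the stub and let go (horizontal distance between sleeve and stub_top below 0.008 m and z of sleeve in the frame of airbox between 0.114 and 0.125 m and angle between the x axis of sleeve and the z axis of airbox, either way round below 0.1 rad and contact force between the fingers and sleeve below 0.05 N), for 0.2 s.
3. the damper next to the stub is fully open and the other fully shut (value of joint outlet_damper above 0.053 m and value of joint recirc_damper below 0.007 m), for 0.2 s.
At the end, for the whole second after the job is handed in: The sleeve stands over the stub with its lower end on the box top (centre within 8 mm of the stub's axis sideways, 114 to 125 mm above the bench, upright within 0.1 rad), released and at rest; the outlet damper is open by more than 53 of its 60 mm, the recirculation damper is within 7 mm of shut (all of step 2 and all of step 3 and linear speed of sleeve below 0.02 m/s); the robot touches nothing.
It fails at once if a bystander (jar, collar, scraper, spray bottle, bowl, timer, cup) is moved more than 40 mm (distance of any of jar, collar, scraper, spray, bowl, timer, beaker from where it was at the start of the episode above 0.04 m).
It also fails if it takes over 72 s, if anything falls off the work surface, if the arm or the gripper's body presses on something with over 40 N, if the wrist force passes 120 N, or if a joint passes its speed limit or range.

### The arm

A 6-joint arm with a two-finger parallel gripper is mounted at the origin on the work surface. World frame = base frame: x ahead of the robot, y to its left, z up, the work surface at z = 0. Lengths are in m, angles in rad, forces in N, time in s.
With the tool pointing down it reaches from about 0.325 to 0.775 m from the base axis. Payload 9.3 kg.
Tool frame: the origin (TCP) lies between the finger pads; the fingertips stand 11 mm ahead of it and the grasp point (between the pads) lies 8 mm behind it (ctrl.tcp_to_tips is the distance from the TCP to the fingertips, in m); z points along the fingers, y is the direction in which the jaws open and shut (so a half turn about z gives the same grasp; the last joint's range is limited). The gripper opens to 85 mm and grips with 20 to 120 N. Pads are 22 mm wide; open, the fingers measure 114 mm over their backs; the gripper's body (76 mm by 85 mm) begins 54 mm behind the grasp point. The pads swing forward as they close: fully open they stand 13 mm farther back than shut.
Start: joints at [1.052, 0.259, 0.021, 1.334, 0, 1.418], TCP at [0.197, 0.514, 0.242] pointing down, gripper open.
Joint ranges: [-3.04, 3.04], [-0.91, 1.82], [-1.04, 1.36], [-1.92, 1.95], [-1.52, 1.45], [-3.14, 3.14]. Speed limits (rad/s): [2.22, 2.22, 2.79, 3.14, 3.14, 3.14].

### API

Orientations are given as a rotation vector (axis times angle).
In Python, from plant import ctrl gives the robot as it stands.
- The arm moves only by the shell command python3 -m inch 'ROWS' [FORCE]. ROWS is JSON, a list of rows, each a list of 7 numbers: the shift along the tool's x, y, z in cm, then the turn, a rotation vector about the tool's x, y, z in degrees, then the closure, from -1 (fully open) to 1 (shut). A call has 1 to 8 rows; each row shifts and turns the commanded pose from where the row before left it, along the tool's axes as they then stand; what a row does not reach is not made up. A row lasts 1/12 s, in which the tool goes at most 41.7 mm and 7.16 degrees, less where a joint would pass 70% of its speed; a pose out of reach is approached as far as the arm can. A call with a gripper value outside its range is refused whole. The fingers move at their own pace and stop on an object; FORCE is the grip in N (left out, the last holds). Time passes only in rows, so rows that do not move let the fingers close. It gives the time, the measured TCP pose, the force and the opening at its end, in the units of the state.
- ctrl.get_state(): the state, without advancing time (a new reading comes with each control period).
- ctrl.capture(name): name is "side" or "top" or "wrist"; returns the picture (420x560x3 uint8, red, green, blue); there is no depth.
- ctrl.calibration(name): a dict with "fx", "fy", "cx", "cy" (pixels), "camera_from_world" (4x4, takes a point from world to camera coordinates). Camera axes: x right, y down, z forward; pixel columns grow to the right and rows downward; lengths in m; the calibration is good to about 2 mm. The wrist camera is an equidistant fisheye: a pixel r from the principal point sees the ray r / f radians off the axis. A picture is of the moment at which its call begins: read the wrist's pose just before it. calibration takes no time and is no camera call; for the wrist camera it gives the pose at the moment of the call.
- ctrl.finish_job(): hands the job in, once; it reports no verdict.
Trained networks look in the newest picture that a camera, given by its name, has taken for a name from the list of things; names that differ only in an ending like _2 or _b are one class to them, and where a whole thing is asked for, a point or a joint stands for the part that bears it (a point fixed in the world has none). Each returns a list of dicts, best first, with "score" (0 to 1); they miss things now and then, are a little off and sometimes report something else, mostly with a low value. They report only what shows in the picture. A call takes as long as a camera call. They do not tell look-alikes from the thing itself.
- ctrl.look_for(camera, target): "position" ([column, row] in pixels, amid what is visible of it).
- ctrl.masks_of(camera, target): "mask" (420x560 bool, what is visible of it) and "position" ([column, row] in pixels, amid what is visible of it).
- ctrl.pinpoint(camera, target): "position" ([column, row] in pixels: a listed point, or the origin of a listed thing).
The state is a dict: "time": time; "joint_pos": joint angles; "qd": joint speeds; "effort": joint torques, N m; "tool_pos": TCP position; "tool_rot": TCP orientation; "force": force on the tool from outside, world axes, zero at the start; "ft_torque": the same for the moment, N m; "gripper_width": finger opening in m.
Only numpy, scipy, OpenCV 4.12 (cv2) and the standard library are available. Lean on these libraries where they do the work, as an engineer would, in place of code of your own. Each camera call takes 0.05 s, during which the arm holds its last target.

## Working session

There is one attempt and no reset: what is moved stays moved. The work goes in short steps, Python scripts to look and compute and a shell command to move; the robot and the scene stay as the last step left them, time stands still between calls to the robot, and variables do not carry over. Pictures are saved under pics/ and viewed, and the job is handed in when it is done.

```bash
ls; mkdir -p pics; python3 - <<'E'
from plant import ctrl
import cv2
for n in ("side","top","wrist"):
    im=ctrl.capture(n); cv2.imwrite(f"pics/{n}0.png",im[:,:,::-1])
s=ctrl.get_state(); print(s)
E
```

```text
pics
{'time': 0.15, 'joint_pos': array([ 1.05242880e+00,  2.59035537e-01,  2.09593517e-02,  1.33370144e+00,
       -3.56161426e-05,  1.41817411e+00]), 'qd': array([-0.00220018, -0.001805  ,  0.00062825, -0.00109999, -0.00121063,
        0.00031808]), 'effort': array([ 3.97392621e-03, -5.55972576e+01,  3.44662428e+01,  1.13802182e-02,
       -1.48600611e-04, -2.39620471e-05]), 'tool_pos': array([0.1966314 , 0.51343849, 0.24182905]), 'tool_rot': array([-5.71261832e-01, -3.08892272e+00,  1.47377100e-03]), 'force': array([-1.1995983 ,  0.58732278,  1.14821243]), 'ft_torque': array([ 0.01405152,  0.02448796, -0.01509845]), 'gripper_width': 0.08555764916179627}
```

View pics/side0.png

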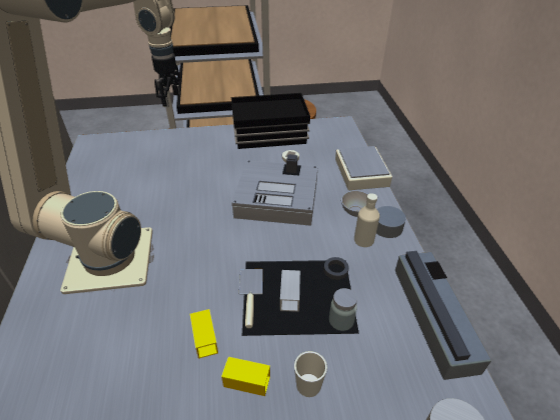

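View pics/top0.png

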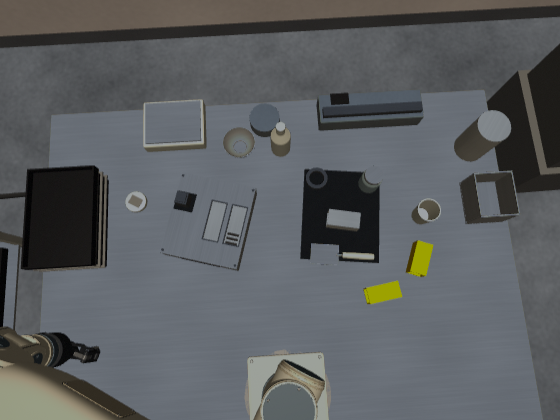

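View pics/wrist0.png

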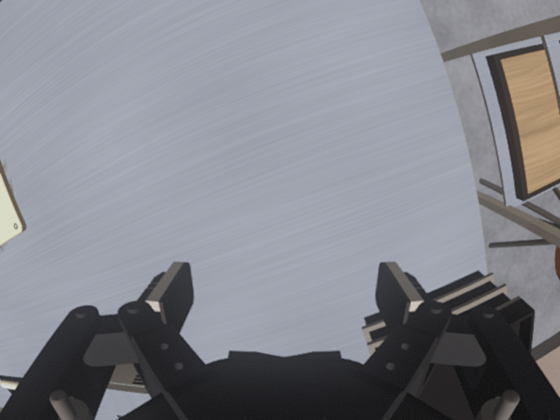

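The overview shows the mat at about (341,216) in the top view with the sleeve at (343,219). The airbox is at (210,222) and its stub at (185,200). The two yellow tubes are decoys. Next I'll measure positions.

```bash
cat > h.py <<'E'
from plant import ctrl
import numpy as np, cv2
from scipy.spatial.transform import Rotation as R
def cal(n):
    c=ctrl.calibration(n); return c,np.array(c["camera_from_world"])
def ray(c,T,px):
    u=(px[0]-c["cx"])/c["fx"]; v=(px[1]-c["cy"])/c["fy"]
    return u,v
def rayw(n,px,ct=None):
    c,T=ct or cal(n)
    u,v=ray(c,T,px)
    if n=="wrist":
        r=np.hypot(u,v); d=np.array([np.sin(r)*u/r,np.sin(r)*v/r,np.cos(r)]) if r>1e-9 else np.array([0,0,1.])
    else: d=np.array([u,v,1.]); d/=np.linalg.norm(d)
    o=-T[:3,:3].T@T[:3,3]; return o,T[:3,:3].T@d
def atz(n,px,z,ct=None):
    o,d=rayw(n,px,ct); return o+d*(z-o[2])/d[2]
def proj(n,P,ct=None):
    c,T=ct or cal(n); p=T[:3,:3]@np.array(P)+T[:3,3]
    if n=="wrist":
        r=np.hypot(p[0],p[1]); th=np.arctan2(r,p[2]); k=th/r
        return np.array([c["fx"]*p[0]*k+c["cx"],c["fy"]*p[1]*k+c["cy"]])
    return np.array([c["fx"]*p[0]/p[2]+c["cx"],c["fy"]*p[1]/p[2]+c["cy"]])
def snap(n,name,crop=None,k=1):
    im=ctrl.capture(n); o=im
    if crop: o=im[crop[1]:crop[3],crop[0]:crop[2]]
    o=cv2.resize(o,None,fx=k,fy=k,interpolation=cv2.INTER_CUBIC)
    cv2.imwrite(f"pics/{name}.png",o[:,:,::-1]); return im
E
python3 - <<'E'
from h import *
for t,z in (("airbox",0),("stub_top",.125),("outlet_window",.068),("recirc_window",.068),("sleeve",.028),("mat",0),("jar",0),("collar",0.003),("scraper",0.003),("spray",0),("beaker",0)):
    for n in ("top","side"):
        r=ctrl.pinpoint(n,t)
        for q in r[:3]: print(t,n,round(q["score"],2),np.round(q["position"],1),np.round(atz(n,q["position"],z),3)[:2])
for n,c,k in(("top",(150,150,400,280),3),("side",(220,130,400,350),2.7)): snap(n,n+"1",c,k)
E
```

```text
airbox top 0.79 [214.8 223.6] [0.533 0.199]
airbox top 0.55 [181.7 197.7] [0.627 0.305]
airbox side 0.65 [332.2 267.9] [ 0.653 -0.125]
stub_top top 0.59 [182.7 200.4] [0.584 0.274]
stub_top side 0.93 [292.7 151.9] [0.603 0.31 ]
stub_top side 0.25 [333.2 269. ] [ 0.62  -0.233]
outlet_window top 0.96 [212.3 222.8] [0.523 0.197]
outlet_window side 0.69 [273.2 187.7] [0.518 0.191]
recirc_window top 0.64 [237.3 226.2] [0.507 0.12 ]
recirc_window side 0.73 [272.5 198.2] [0.509 0.137]
sleeve top 0.97 [415.8 259.2] [ 0.375 -0.427]
sleeve top 0.92 [342.8 218.8] [ 0.517 -0.211]
sleeve top 0.76 [380.1 292.2] [ 0.281 -0.304]
sleeve side 0.81 [206.5 333.2] [ 0.287 -0.313]
sleeve side 0.64 [290.7 290.4] [ 0.515 -0.211]
sleeve side 0.57 [248.7 375.2] [ 0.381 -0.437]
mat top 0.88 [342.3 213.7] [ 0.54  -0.216]
mat side 0.96 [296.2 292.6] [ 0.533 -0.199]
mat side 0.59 [272.  200.5] [0.515 0.206]
jar top 0.57 [365.7 183.3] [ 0.637 -0.303]
jar side 0.74 [343.2 318.4] [ 0.642 -0.3  ]
collar top 0.7 [313.4 176.8] [ 0.669 -0.132]
collar side 0.85 [337.8 267.9] [ 0.669 -0.13 ]
collar side 0.29 [290.7 159.2] [0.619 0.441]
scraper top 0.68 [341.7 254.9] [ 0.406 -0.201]
scraper top 0.55 [279.4 147. ] [ 0.781 -0.026]
scraper side 0.88 [251.  295.2] [ 0.407 -0.193]
scraper side 0.69 [276.2 186.4] [0.54  0.279]
spray top 0.66 [278.4 148.5] [ 0.777 -0.022]
spray side 0.85 [363.9 240. ] [ 0.779 -0.026]
beaker top 0.93 [418.1 215.8] [ 0.517 -0.461]
beaker side 0.85 [305.9 384.7] [ 0.511 -0.465]
```

View pics/top1.png

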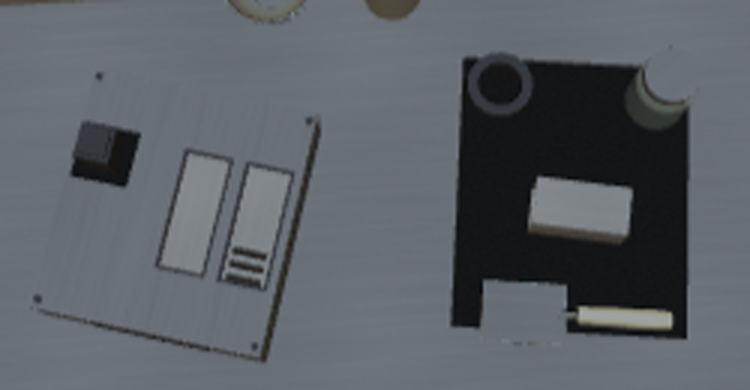

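View pics/side1.png

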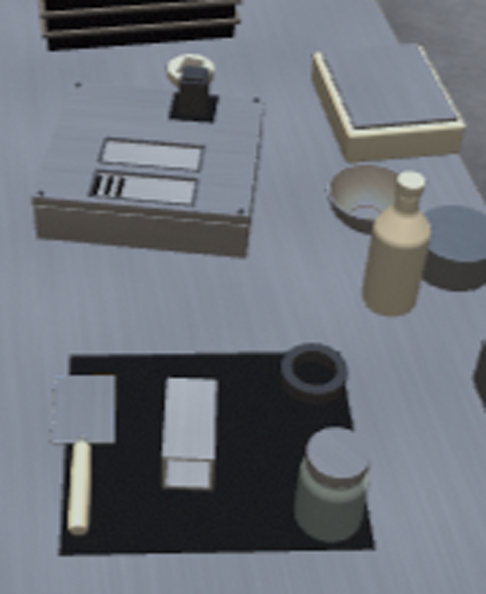

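```bash
cat > fit.py <<'E'
from h import *
from scipy.optimize import least_squares
T=[((187,150),(60,3)),((232,159),(60,-43)),((205,275),(-60,-43)),((156,267),(-60,3)),((247,163),(60,-62)),((293,173),(60,-108)),((265,291),(-60,-108)),((217,281),(-60,-62))]
S=[((107,138),(-60,3)),((204,146),(60,3)),((198,173),(60,-43)),((99,165),(-60,-43)),((96,171),(-60,-62)),((198,179),(60,-62)),((193,207),(60,-108)),((90,197),(-60,-108))]
obs=[("top",np.array(p)/3+150,q) for p,q in T]+[("side",np.array(p)/2.7+[220,130],q) for p,q in S]
C={n:cal(n) for n in("top","side")}
def f(v):
    r=[]
    for n,p,q in obs:
        c,s=np.cos(v[2]),np.sin(v[2]); x,y=q[0]/1e3,q[1]/1e3
        r+=list(proj(n,[v[0]+c*x-s*y,v[1]+s*x+c*y,.07],C[n])-p)
    return np.array(r)
o=least_squares(f,[.52,.21,-.25],loss="soft_l1"); print(o.x,np.abs(o.fun).max(),o.cost)
c,s=np.cos(o.x[2]),np.sin(o.x[2])
for nm,x,y in(("stub",.04,.085),("outl",0,-.02),("rec",0,-.085)): print(nm,o.x[0]+c*x-s*y,o.x[1]+s*x+c*y)
P=[atz("top",np.array(p)/3+150,.053)[:2] for p in((536,178),(632,186),(626,236),(530,230))]; print(np.round(P,3),np.mean(P,0))
c,T=cal("wrist"); s=ctrl.get_state(); Rt=R.from_rotvec(s["tool_rot"]).as_matrix(); o=-T[:3,:3].T@T[:3,3]
print("cam in tool",Rt.T@(o-s["tool_pos"]), "cam axes in tool\n",np.round(Rt.T@T[:3,:3].T,3))
E
python3 fit.py
python3 -m inch '[[-2.56,-2.66,-0.3,0,0,0,-1],[-2.56,-2.66,-0.3,0,0,0,-1],[-2.56,-2.66,-0.3,0,0,0,-1],[-2.56,-2.66,-0.3,0,0,0,-1],[-2.56,-2.66,-0.3,0,0,0,-1],[-2.56,-2.66,-0.3,0,0,0,-1],[-2.56,-2.66,-0.3,0,0,0,-1]]'
```

```text
[ 0.53339113  0.20755635 -0.2759039 ] 1.2642369755740503 6.685541109961134
stub 0.5950337330066094 0.2784449285272137
outl 0.5279427991249666 0.18831276672639463
rec 0.5102357097736728 0.12577110871587094
[[ 0.545 -0.166]
 [ 0.53  -0.265]
 [ 0.478 -0.254]
 [ 0.491 -0.155]] [ 0.51112417 -0.21009649]
cam in tool [ 0.07041164 -0.00030182 -0.13110707] cam axes in tool
 [[-0.    -0.96  -0.279]
 [ 1.    -0.     0.001]
 [-0.001 -0.279  0.96 ]]
time: 1.93
tool_pos: [0.2976, 0.2741, 0.2636]
tool_rot: [0.57, 3.089, 0.001]
force: [1.7, 0.0, 0.0]
gripper_width: 0.0854
```

```bash

python3 -m inch '[[-2.56,-2.66,-0.3,0,0,0,-1],[-2.56,-2.66,-0.3,0,0,0,-1],[-2.56,-2.66,-0.3,0,0,0,-1],[-2.56,-2.66,-0.3,0,0,0,-1],[-2.56,-2.66,-0.3,0,0,0,-1],[-2.56,-2.66,-0.3,0,0,0,-1],[-2.56,-2.66,-0.3,0,0,0,-1]]'
python3 -m inch '[[-2.56,-2.66,-0.3,0,0,0,-1],[-2.56,-2.66,-0.3,0,0,0,-1],[-2.56,-2.66,-0.3,0,0,0,-1],[-2.56,-2.66,-0.3,0,0,0,-1],[-2.56,-2.66,-0.3,0,0,0,-1],[-2.56,-2.66,-0.3,0,0,0,-1],[-2.56,-2.66,-0.3,0,0,0,-1]]'
python3 -m inch '[[0,0,0,0,0,7,-1],[0,0,0,0,0,7,-1],[0,0,0,0,0,7,-1],[0,0,0,0,0,7,-1],[0,0,0,0,0,7,-1],[0,0,0,0,0,7,-1],[0,0,0,0,0,7,-1],[0,0,0,0,0,7,-1]]'
python3 -m inch '[[0,0,0,0,0,6,-1],[0,0,0,0,0,6,-1],[0,0,0,0,0,6,-1]]'
cat > q.py <<'E'
from h import *
s=ctrl.get_state(); M=R.from_rotvec(s["tool_rot"]).as_matrix()
print("t",s["time"],"p",np.round(s["tool_pos"],4),"\n",np.round(M,3),"\nq",np.round(s["joint_pos"],2),"F",np.round(s["force"],1),"w",round(s["gripper_width"],4))
print("yaw of tool x",round(np.degrees(np.arctan2(M[1,0],M[0,0])),1),"tool y",round(np.degrees(np.arctan2(M[1,1],M[0,1])),1))
E
python3 - <<'E'
import q
from h import *
snap("wrist","wrist1")
E
```

```text
time: 2.52
tool_pos: [0.3984, 0.0358, 0.2847]
tool_rot: [0.572, 3.088, 0.0]
force: [0.9, 0.6, 0.6]
gripper_width: 0.0855
time: 3.1
tool_pos: [0.4993, -0.2023, 0.3055]
tool_rot: [0.572, 3.089, -0.0]
force: [1.0, 0.3, -0.4]
gripper_width: 0.0855
time: 3.77
tool_pos: [0.499, -0.2004, 0.3053]
tool_rot: [1.962, 2.453, 0.0]
force: [0.5, 1.0, -0.6]
gripper_width: 0.0853
time: 4.02
tool_pos: [0.499, -0.2003, 0.3053]
tool_rot: [-2.321, -2.117, 0.0]
force: [0.1, -0.0, 0.1]
gripper_width: 0.0853
t 4.0167 p [ 0.499  -0.2003  0.3053] 
 [[ 0.092  0.996 -0.   ]
 [ 0.996 -0.092  0.   ]
 [ 0.    -0.    -1.   ]] 
q [-0.54  0.23  0.14  1.48 -0.    1.12] F [ 0.1 -0.   0.1] w 0.0853
yaw of tool x 84.7 tool y -5.3
```

View pics/wrist1.png

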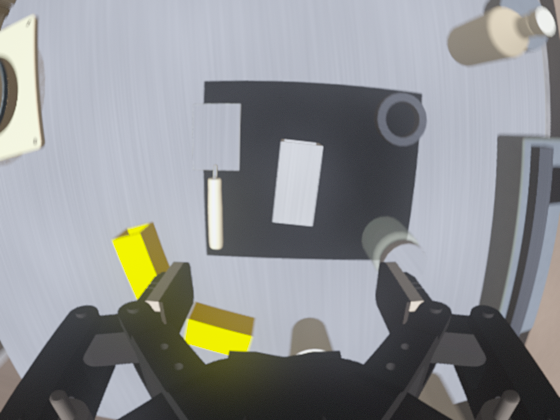

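```bash
python3 - <<'E'
from h import *
import cv2
r=ctrl.masks_of("wrist","sleeve")
for m in r: print(m["score"],m["position"],cv2.minAreaRect(np.argwhere(m["mask"])[:,::-1].astype(np.float32)))
P=np.array([atz("wrist",p,.053)[:2] for p in((283,144),(323,148),(314,226),(273,221))]); print(np.round(P,4),P.mean(0))
for a,b in((0,1),(1,2),(2,3),(3,0)):
    d=P[b]-P[a]; print(np.linalg.norm(d),np.degrees(np.arctan2(d[1],d[0])))
E
python3 - <<'E'
import cv2
im=cv2.imread("pics/wrist1.png")[100:260,180:440]
cv2.imwrite("pics/w1c.png",cv2.resize(im,None,fx=3,fy=3,interpolation=cv2.INTER_CUBIC))
E
```

```text
0.65 [296.6, 181.8] ((297.0841979980469, 182.15841674804688), (42.786598205566406, 84.08064270019531), 5.710593223571777)
0.6 [140.8, 254.1] ((143.5926055908203, 258.2182922363281), (64.13386535644531, 44.94112777709961), 67.01129150390625)
0.57 [220.6, 330.2] ((220.70382690429688, 330.419189453125), (66.48099517822266, 43.414363861083984), 15.255120277404785)
[[ 0.5016 -0.16  ]
 [ 0.5483 -0.1685]
 [ 0.5311 -0.2645]
 [ 0.4808 -0.2534]] [ 0.51543068 -0.21158324]
0.04747304357245307 -10.389485143124656
0.09747584903102485 -100.1496021044069
0.05154970392085008 167.5635907961279
0.09570282679962265 77.43337766097474
```

View pics/w1c.png

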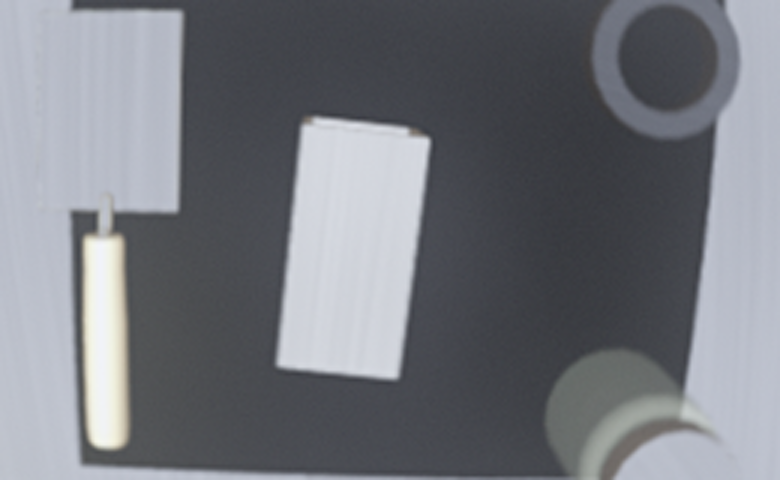

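```bash

python3 -m inch '[[0,0,0,0,0,5.5,-1],[0,0,0,0,6.5,0,-1],[0,0,0,0,6.5,0,-1],[0,0,0,0,6.5,0,-1],[0,0,0,0,6.5,0,-1],[0,0,0,0,6.5,0,-1],[0,0,0,0,6.5,0,-1],[0,0,0,0,6,0,-1]]'
cat > go.py <<'E'
import sys,q
from q import *
t=np.array([float(v) for v in sys.argv[1:4]])
print("tool-frame cm",np.round(M.T@(t-s["tool_pos"])*100,2))
E
python3 go.py .495 -.313 .111; python3 go.py .5109 -.230 .0263
```

```text
time: 4.78
tool_pos: [0.4992, -0.2011, 0.3057]
tool_rot: [-1.934, -1.615, -0.811]
force: [-0.3, -0.1, -1.1]
gripper_width: 0.0855
t 4.7833 p [ 0.4992 -0.2011  0.3057] 
 [[ 0.124  0.984  0.131]
 [ 0.693 -0.18   0.698]
 [ 0.71   0.005 -0.704]] 
q [-0.85  0.47  0.25  1.91  0.59  0.73] F [-0.3 -0.1 -1.1] w 0.0855
yaw of tool x 79.9 tool y -10.4
tool-frame cm [-21.64   1.51   5.84]
t 4.7833 p [ 0.4992 -0.2011  0.3057] 
 [[ 0.124  0.984  0.131]
 [ 0.693 -0.18   0.698]
 [ 0.71   0.005 -0.704]] 
q [-0.85  0.47  0.25  1.91  0.59  0.73] F [-0.3 -0.1 -1.1] w 0.0855
yaw of tool x 79.9 tool y -10.4
tool-frame cm [-21.71   1.54  17.81]
```

```bash

python3 -m inch '[[-3.1,0.2,0.8,0,0,0,-1],[-3.1,0.2,0.8,0,0,0,-1],[-3.1,0.2,0.8,0,0,0,-1],[-3.1,0.2,0.8,0,0,0,-1]]'
python3 go.py .495 -.313 .111; python3 go.py .5109 -.230 .0263
```

```text
time: 5.12
tool_pos: [0.4949, -0.2666, 0.1935]
tool_rot: [-1.936, -1.618, -0.805]
force: [-0.0, 0.1, 0.3]
gripper_width: 0.0852
t 5.1167 p [ 0.4949 -0.2666  0.1935] 
 [[ 0.124  0.984  0.128]
 [ 0.696 -0.179  0.695]
 [ 0.707  0.003 -0.707]] 
q [-0.92  0.59  0.18  1.75  0.55  0.66] F [-0.   0.1  0.3] w 0.0852
yaw of tool x 79.9 tool y -10.3
tool-frame cm [-9.06  0.82  2.61]
t 5.1167 p [ 0.4949 -0.2666  0.1935] 
 [[ 0.124  0.984  0.128]
 [ 0.696 -0.179  0.695]
 [ 0.707  0.003 -0.707]] 
q [-0.92  0.59  0.18  1.75  0.55  0.66] F [-0.   0.1  0.3] w 0.0852
yaw of tool x 79.9 tool y -10.3
tool-frame cm [-9.07  0.87 14.58]
```

Joint 4 is moving away from its limit. I'll continue to the pre-grasp pose.

```bash

python3 -m inch '[[-3.0,0.3,0.9,0,0,0,-1],[-3.0,0.3,0.9,0,0,0,-1],[-3.0,0.3,0.9,0,0,0,-1],[0,0,0,0,0,0,-1]]'
python3 go.py .5109 -.230 .0263
python3 -c "
from h import *
snap('wrist','wrist2');snap('side','side2',(200,180,420,380),3)"
```

```text
time: 5.45
tool_pos: [0.4947, -0.3126, 0.1067]
tool_rot: [-1.935, -1.611, -0.804]
force: [-0.3, -0.0, -0.3]
gripper_width: 0.0851
t 5.45 p [ 0.4947 -0.3126  0.1067] 
 [[ 0.128  0.984  0.127]
 [ 0.693 -0.18   0.698]
 [ 0.71  -0.002 -0.705]] 
q [-0.96  0.72  0.18  1.65  0.53  0.62] F [-0.3 -0.  -0.3] w 0.0851
yaw of tool x 79.5 tool y -10.4
tool-frame cm [ 0.22  0.12 11.64]
```

View pics/wrist2.png

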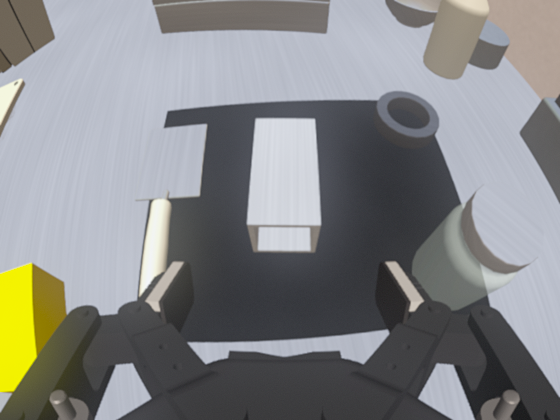

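View pics/side2.png

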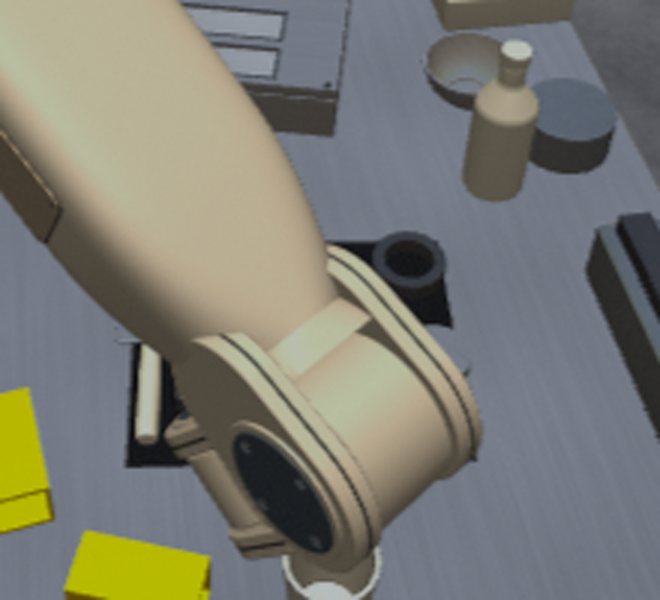

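```bash

python3 -m inch '[[0.05,0.03,2.3,0,0,0,-1],[0.05,0.03,2.3,0,0,0,-1],[0.05,0.03,2.3,0,0,0,-1],[0,0,2.3,0,0,0,-1],[0,0,0,0,0,0,-1]]'
python3 go.py .5109 -.230 .0263
python3 -c "
from h import *
snap('wrist','wrist3')"
```

```text
time: 5.97
tool_pos: [0.5086, -0.2426, 0.0482]
tool_rot: [-1.934, -1.616, -0.802]
force: [0.8, 0.6, 0.0]
gripper_width: 0.0853
t 5.9667 p [ 0.5086 -0.2426  0.0482] 
 [[ 0.125  0.984  0.126]
 [ 0.695 -0.178  0.697]
 [ 0.708 -0.    -0.706]] 
q [-0.88  0.7  -0.02  1.43  0.57  0.7 ] F [0.8 0.6 0. ] w 0.0853
yaw of tool x 79.8 tool y -10.2
tool-frame cm [-0.65 -0.    2.46]
```

View pics/wrist3.png

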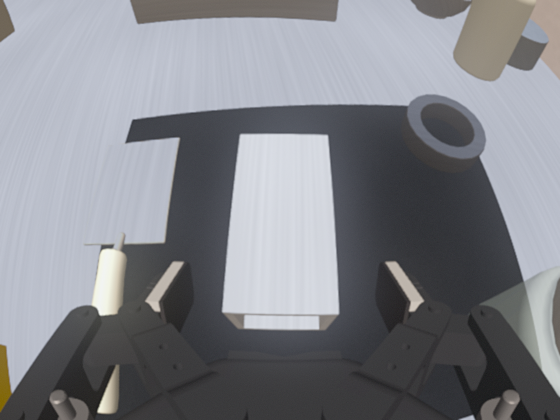

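```bash

python3 -m inch '[[-0.3,0,1.2,0,0,0,-1],[-0.3,0,1.2,0,0,0,-1],[0,0,0,0,0,0,-1],[0,0,0,0,0,0,1],[0,0,0,0,0,0,1],[0,0,0,0,0,0,1],[0,0,0,0,0,0,1],[0,0,0,0,0,0,1]]' 50
python3 -m inch '[[0,0,0,0,0,0,1],[0,0,0,0,0,0,1]]' 
python3 q.py
```

```text
time: 6.68
tool_pos: [0.5112, -0.2347, 0.0283]
tool_rot: [-1.94, -1.614, -0.804]
force: [-1.2, -2.9, 6.8]
gripper_width: 0.0492
time: 6.85
tool_pos: [0.5111, -0.2347, 0.0283]
tool_rot: [-1.94, -1.614, -0.804]
force: [-1.7, -3.3, 5.7]
gripper_width: 0.0495
t 6.85 p [ 0.5111 -0.2347  0.0283] 
 [[ 0.128  0.983  0.13 ]
 [ 0.696 -0.182  0.694]
 [ 0.706  0.001 -0.708]] 
q [-0.87  0.71 -0.05  1.37  0.58  0.71] F [-1.7 -3.3  5.7] w 0.0495
yaw of tool x 79.6 tool y -10.5
```

```bash

python3 -m inch '[[1.0,0,-1.0,0,0,0,1],[1.8,0,-1.8,0,0,0,1],[1.8,0,-1.8,0,0,0,1],[1.8,0,-1.8,0,0,0,1],[1.8,0,-1.8,0,0,0,1],[0,0,0,0,0,0,1]]'
python3 q.py
python3 -m inch '[[0,0,0,0,-5,0,1],[0,0,0,0,-5,0,1],[0,0,0,0,-5,0,1],[0,0,0,0,-5,0,1],[0,0,0,0,-5,0,1],[0,0,0,0,-5,0,1],[0,0,0,0,-5,0,1],[0,0,0,0,-5,0,1]]'
python3 -c "
import q
from h import *
snap('wrist','wrist4');snap('side','side4',(180,160,420,380),3)"
```

```text
time: 7.35
tool_pos: [0.5118, -0.2351, 0.1477]
tool_rot: [-1.942, -1.619, -0.805]
force: [-0.2, -0.2, -2.5]
gripper_width: 0.0494
t 7.35 p [ 0.5118 -0.2351  0.1477] 
 [[ 0.125  0.983  0.132]
 [ 0.699 -0.182  0.692]
 [ 0.704  0.005 -0.71 ]] 
q [-0.87  0.6   0.08  1.6   0.58  0.71] F [-0.2 -0.2 -2.5] w 0.0494
yaw of tool x 79.8 tool y -10.5
time: 8.02
tool_pos: [0.5108, -0.2342, 0.1433]
tool_rot: [-2.374, -1.974, -0.099]
force: [-0.2, 0.4, -2.7]
gripper_width: 0.0493
t 8.0167 p [ 0.5108 -0.2342  0.1433] 
 [[ 0.182  0.983  0.016]
 [ 0.98  -0.182  0.081]
 [ 0.083  0.001 -0.997]] 
q [-0.62  0.34 -0.12  1.14  0.08  1.13] F [-0.2  0.4 -2.7] w 0.0493
yaw of tool x 79.5 tool y -10.5
```

View pics/wrist4.png

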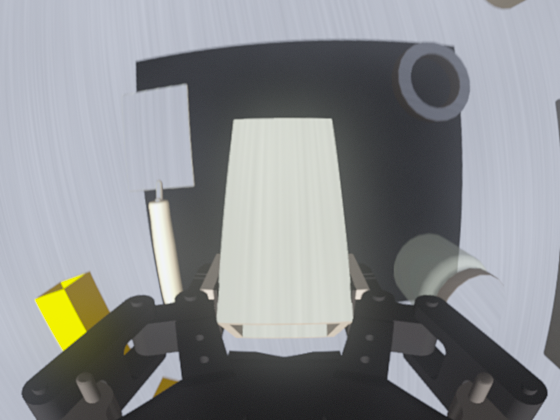

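View pics/side4.png

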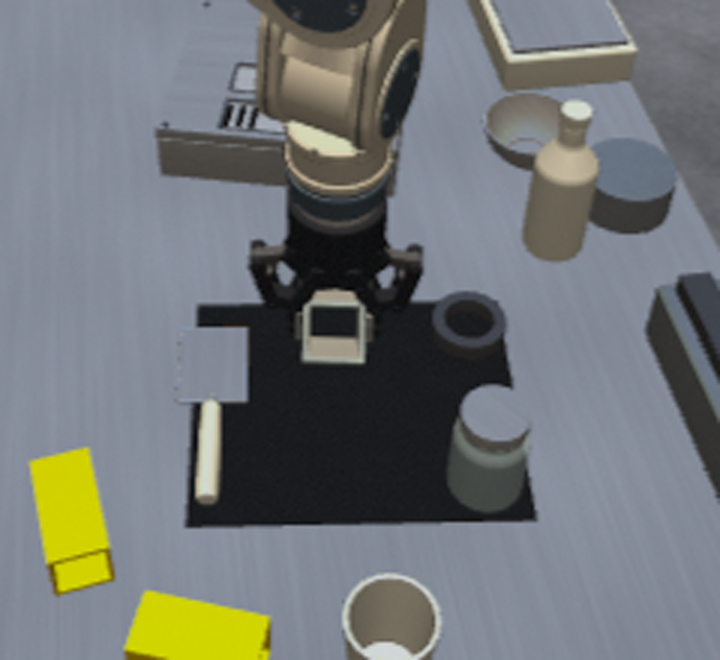

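```bash

python3 -m inch '[[0,0,0,0,-6.2,0,1],[0,0,0,0,-6.2,0,1],[0,0,0,0,-6.2,0,1],[0,0,0,0,-6.2,0,1],[0,0,0,0,-6.2,0,1],[0,0,0,0,-6.2,0,1],[0,0,0,0,-6.2,0,1],[0,0,0,0,-6.2,0,1]]'
python3 -m inch '[[0,0,0,0,0,0,1],[0,0,0,0,0,0,1]]'
python3 -c "
import q
from h import *
snap('wrist','wrist5');snap('side','side5',(180,160,420,380),3)"
```

```text
time: 8.78
tool_pos: [0.5109, -0.2339, 0.1427]
tool_rot: [1.942, 1.617, -0.8]
force: [-1.5, -0.4, -3.5]
gripper_width: 0.0492
time: 8.95
tool_pos: [0.5108, -0.2331, 0.141]
tool_rot: [1.945, 1.625, -0.797]
force: [-0.2, 0.2, -2.5]
gripper_width: 0.0492
t 8.95 p [ 0.5108 -0.2331  0.141 ] 
 [[ 0.126  0.984 -0.129]
 [ 0.704 -0.18  -0.687]
 [-0.699 -0.005 -0.715]] 
q [-0.22  0.37 -0.31  0.86 -0.77  1.51] F [-0.2  0.2 -2.5] w 0.0492
yaw of tool x 79.9 tool y -10.4
```

View pics/wrist5.png

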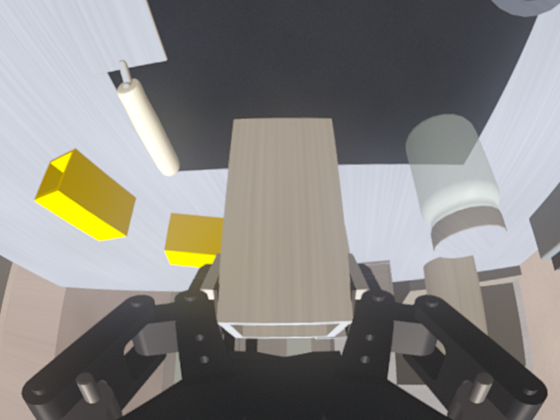

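View pics/side5.png

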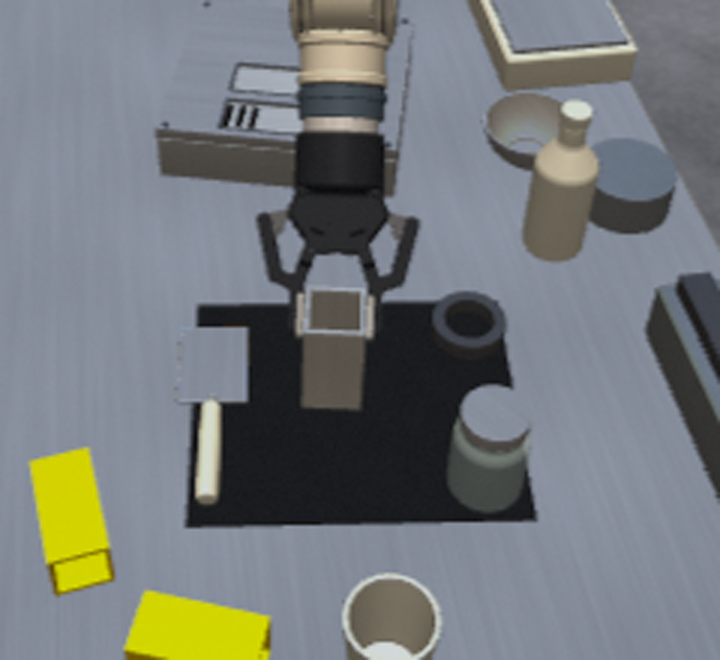

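```bash

python3 -m inch '[[1.1,0,1.1,0,-0.8,0,1],[1.4,0,1.4,0,0,0,1],[1.0,0,1.0,0,0,0,1],[0.5,0,0.5,0,0,0,1],[0,0,0,0,0,0,1]]'
python3 q.py
```

```text
time: 9.47
tool_pos: [0.5103, -0.2348, 0.0855]
tool_rot: [1.937, 1.61, -0.81]
force: [0.3, -0.1, -2.3]
gripper_width: 0.0494
t 9.4667 p [ 0.5103 -0.2348  0.0855] 
 [[ 0.128  0.983 -0.131]
 [ 0.692 -0.183 -0.698]
 [-0.711 -0.002 -0.704]] 
q [-0.22  0.43 -0.39  0.72 -0.79  1.52] F [ 0.3 -0.1 -2.3] w 0.0494
yaw of tool x 79.5 tool y -10.6
```

```bash

python3 -m inch '[[0.25,0,0.25,0,0,0,1],[0.15,0,0.15,0,0,0,1],[0.15,0,0.15,0,0,0,1],[0,0,0,0,0,0,1]]'
python3 -m inch '[[0.1,0,0.1,0,0,0,1],[0,0,0,0,0,0,1]]'
python3 q.py
```

```text
time: 9.8
tool_pos: [0.5113, -0.2343, 0.0792]
tool_rot: [1.934, 1.608, -0.808]
force: [-0.3, -0.6, -1.7]
gripper_width: 0.0501
time: 9.97
tool_pos: [0.5113, -0.2344, 0.079]
tool_rot: [1.932, 1.607, -0.809]
force: [-3.8, 1.5, 9.5]
gripper_width: 0.0496
t 9.9667 p [ 0.5113 -0.2344  0.079 ] 
 [[ 0.128  0.983 -0.128]
 [ 0.689 -0.181 -0.702]
 [-0.714  0.002 -0.701]] 
q [-0.22  0.44 -0.4   0.7  -0.79  1.52] F [-3.8  1.5  9.5] w 0.0496
yaw of tool x 79.5 tool y -10.4
```

```bash

python3 -m inch '[[0,0,0,0,0,0,-1],[0,0,0,0,0,0,-1],[0,0,0,0,0,0,-1],[0,0,0,0,0,0,-1],[0,0,0,0,0,0,-1],[0,0,0,0,0,0,-1],[0,0,0,0,0,0,-1]]'
python3 -c "
import q
from h import *
snap('wrist','wrist6');snap('side','side6',(180,160,420,380),3)"
```

```text
time: 10.55
tool_pos: [0.5109, -0.2341, 0.0772]
tool_rot: [1.934, 1.609, -0.809]
force: [0.5, -0.3, -1.0]
gripper_width: 0.0851
t 10.55 p [ 0.5109 -0.2341  0.0772] 
 [[ 0.127  0.983 -0.129]
 [ 0.69  -0.182 -0.7  ]
 [-0.712 -0.    -0.702]] 
q [-0.22  0.44 -0.4   0.69 -0.79  1.52] F [ 0.5 -0.3 -1. ] w 0.0851
yaw of tool x 79.5 tool y -10.5
```

View pics/wrist6.png

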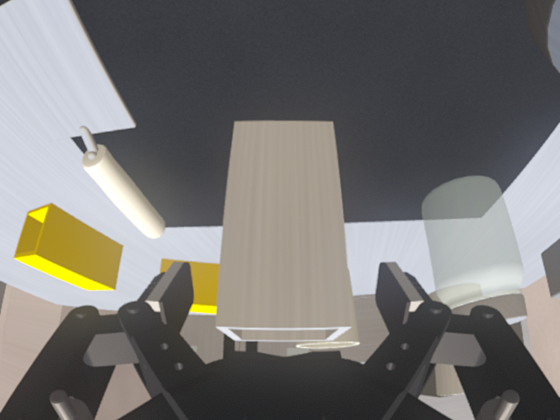

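View pics/side6.png

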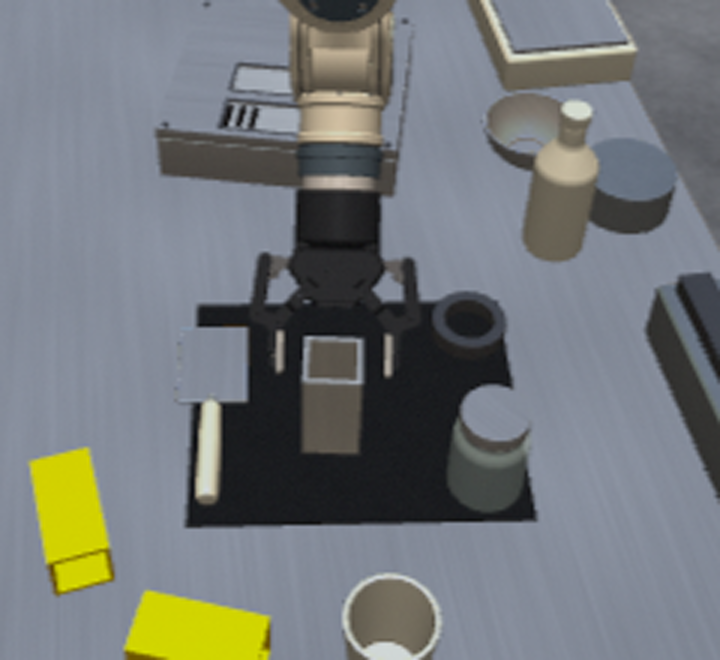

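```bash

python3 -m inch '[[0,0,-2.0,0,0,0,-1],[0,0,-3.5,0,0,0,-1],[0,0,-3.5,0,0,0,-1],[0,0,-3.5,0,0,0,-1],[0,0,-3.5,0,0,0,-1]]'
python3 -m inch '[[0,0,-1.5,0,6.5,0,-1],[0,0,-1.5,0,6.5,0,-1],[0,0,-1.5,0,6.5,0,-1],[0,0,-1.5,0,6.5,0,-1],[0,0,-1.5,0,6.5,0,-1],[0,0,-1.5,0,6.5,0,-1],[0,0,0,0,6,0,-1],[0,0,0,0,0,0,-1]]'
python3 -c "
import q
from h import *
snap('wrist','wrist7')"
```

```text
time: 11.07
tool_pos: [0.5314, -0.121, 0.1909]
tool_rot: [1.934, 1.609, -0.809]
force: [1.7, -0.6, -1.2]
gripper_width: 0.0855
time: 11.73
tool_pos: [0.5397, -0.0816, 0.2681]
tool_rot: [2.415, 2.004, 0.0]
force: [0.8, 0.1, -0.6]
gripper_width: 0.0857
t 11.7333 p [ 0.5397 -0.0816  0.2681] 
 [[ 0.184  0.983  0.002]
 [ 0.983 -0.184 -0.003]
 [-0.002  0.003 -1.   ]] 
q [-0.3   0.24  0.07  1.39 -0.    1.45] F [ 0.8  0.1 -0.6] w 0.0857
yaw of tool x 79.4 tool y -10.6
```

View pics/wrist7.png

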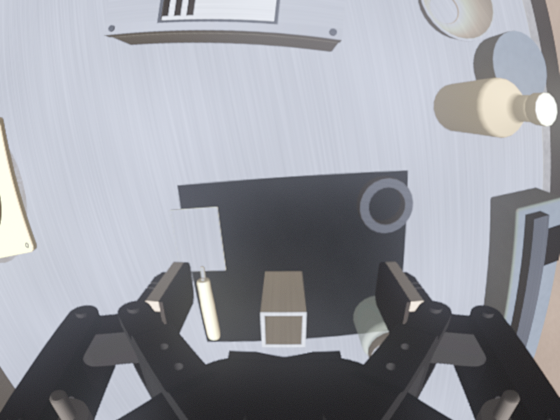

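```bash
python3 - <<'E'
from h import *
P=np.array([atz("wrist",p,.103)[:2] for p in((261,312),(306,311),(306,346),(261,347))]); print(np.round(P,4),P.mean(0))
for a,b in((0,1),(1,2),(2,3),(3,0)):
    d=P[b]-P[a]; print(np.linalg.norm(d),np.degrees(np.arctan2(d[1],d[0])))
E
python3 go.py .511 -.235 .268
```

```text
[[ 0.4908 -0.206 ]
 [ 0.5389 -0.2137]
 [ 0.5313 -0.2637]
 [ 0.4796 -0.2556]] [ 0.51015314 -0.23478404]
0.048750427063610845 -9.090228085192031
0.05056082230380054 -98.73494290591343
0.052273985691131515 171.0747871670314
0.05081188687252305 77.2879470160896
t 11.7833 p [ 0.5392 -0.0816  0.2671] 
 [[ 0.185  0.983 -0.001]
 [ 0.983 -0.185 -0.007]
 [-0.007  0.001 -1.   ]] 
q [-0.3   0.24  0.06  1.39 -0.01  1.46] F [ 0.3 -0.4 -0.6] w 0.0854
yaw of tool x 79.3 tool y -10.7
tool-frame cm [-15.6    0.07   0.03]
```

```bash

python3 -m inch '[[-3.1,0,0,0,0,0,-1],[-3.1,0,0,0,0,0,-1],[-3.1,0,0,0,0,0,-1],[-3.1,0,0.5,0,0,0,-1],[-3.1,0,2,0,0,0,-1],[0,0,3,0,0,0,-1],[0,0,3,0,0,0,-1],[0,0,0,0,0,0,-1]]'
python3 go.py .5105 -.2348 .07
python3 -c "
from h import *
snap('wrist','wrist8')"
```

```text
time: 12.45
tool_pos: [0.5086, -0.2314, 0.1768]
tool_rot: [-2.412, -2.006, 0.017]
force: [-0.5, -0.0, -1.0]
gripper_width: 0.0853
t 12.45 p [ 0.5086 -0.2314  0.1768] 
 [[ 0.182  0.983 -0.011]
 [ 0.983 -0.182 -0.004]
 [-0.006 -0.01  -1.   ]] 
q [-0.57  0.31 -0.08  1.19 -0.01  1.18] F [-0.5 -0.  -1. ] w 0.0853
yaw of tool x 79.5 tool y -10.5
tool-frame cm [-0.24  0.35 10.68]
```

View pics/wrist8.png

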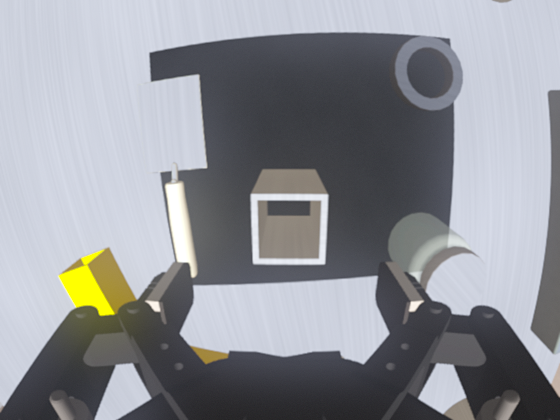

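```bash

python3 -m inch '[[-0.1,0.2,2.5,0,0,0,-1],[-0.1,0.15,2.5,0,0,0,-1],[0,0,2.5,0,0,0,-1],[0,0,2.5,0,0,0,-1],[0,0,0.7,0,0,0,-1],[0,0,0,0,0,0,-1]]'
python3 go.py .5105 -.2348 .07
python3 -c "
from h import *
snap('wrist','wrist9')"
```

```text
time: 13.0
tool_pos: [0.5141, -0.2353, 0.0756]
tool_rot: [2.411, 2.009, -0.011]
force: [0.7, 0.5, 0.9]
gripper_width: 0.0851
t 13.0 p [ 0.5141 -0.2353  0.0756] 
 [[ 0.18   0.984 -0.003]
 [ 0.984 -0.18  -0.007]
 [-0.007 -0.002 -1.   ]] 
q [-0.57  0.38 -0.24  0.95 -0.01  1.18] F [0.7 0.5 0.9] w 0.0851
yaw of tool x 79.6 tool y -10.4
tool-frame cm [-0.01 -0.37  0.56]
```

View pics/wrist9.png

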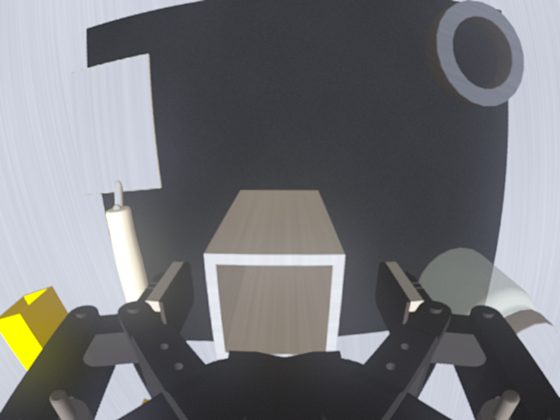

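```bash

python3 -m inch '[[0,-0.35,0.3,0,0,0,-1],[0,0,0.2,0,0,0,-1],[0,0,0,0,0,0,1],[0,0,0,0,0,0,1],[0,0,0,0,0,0,1],[0,0,0,0,0,0,1],[0,0,0,0,0,0,1],[0,0,0,0,0,0,1]]' 50
python3 -m inch '[[0,0,-1.0,0,0,0,1],[0,0,-2.5,0,0,0,1],[0,0,-3.5,0,0,0,1],[0,0,-3.5,0,0,0,1],[0,0,-3.5,0,0,0,1],[0,0,-2.5,0,0,0,1],[0,0,0,0,0,0,1]]'
python3 -c "
import q
from h import *
snap('wrist','wrist10')"
```

```text
time: 13.72
tool_pos: [0.5108, -0.2357, 0.0715]
tool_rot: [2.411, 2.006, -0.008]
force: [-1.5, 0.3, 6.2]
gripper_width: 0.0496
time: 14.3
tool_pos: [0.5122, -0.2351, 0.2418]
tool_rot: [2.405, 2.002, -0.005]
force: [-0.5, 0.3, -2.6]
gripper_width: 0.0496
t 14.3 p [ 0.5122 -0.2351  0.2418] 
 [[ 0.182  0.983  0.006]
 [ 0.983 -0.181 -0.011]
 [-0.01   0.008 -1.   ]] 
q [-0.58  0.28  0.04  1.33 -0.01  1.18] F [-0.5  0.3 -2.6] w 0.0496
yaw of tool x 79.5 tool y -10.5
```

View pics/wrist10.png

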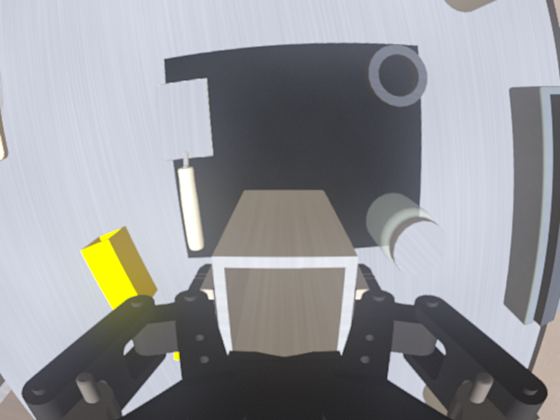

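```bash

python3 -m inch '[[2,-0.1,0,0,0,0,1],[3.5,-0.1,0,0,0,0,1],[3.5,-0.1,0,0,0,0,1],[3.5,-0.1,0,0,0,0,1],[3.5,-0.1,0,0,0,0,1],[3.5,-0.1,0,0,0,0,1],[3.5,-0.1,0,0,0,0,1],[3.5,-0.1,0,0,0,0,1]]'
python3 -m inch '[[3.5,-0.1,0,0,0,0,1],[3.5,-0.1,0,0,0,0,1],[3.5,-0.1,0,0,0,0,1],[2,-0.1,0,0,0,0,1],[1,0,0,0,0,5.2,1],[0,0,0,0,0,0,1],[0,0,0,0,0,0,1]]'
python3 -c "
import q
from h import *
snap('wrist','wrist11')
im=cv2.imread('pics/wrist11.png')
cv2.imwrite('pics/w11c.png',cv2.resize(im[0:270,100:500],None,fx=2,fy=2,interpolation=cv2.INTER_CUBIC))"
```

```text
time: 15.02
tool_pos: [0.5504, 0.0295, 0.2325]
tool_rot: [2.413, 2.008, -0.011]
force: [0.4, -1.1, -2.8]
gripper_width: 0.0497
time: 15.6
tool_pos: [0.5711, 0.1616, 0.2315]
tool_rot: [2.498, 1.9, -0.012]
force: [0.2, 0.8, -2.8]
gripper_width: 0.0492
t 15.6 p [0.5711 0.1616 0.2315] 
 [[ 0.267  0.964 -0.004]
 [ 0.964 -0.267 -0.007]
 [-0.008 -0.002 -1.   ]] 
q [ 0.14  0.34  0.11  1.35 -0.01  1.98] F [ 0.2  0.8 -2.8] w 0.0492
yaw of tool x 74.5 tool y -15.5
```

View pics/w11c.png

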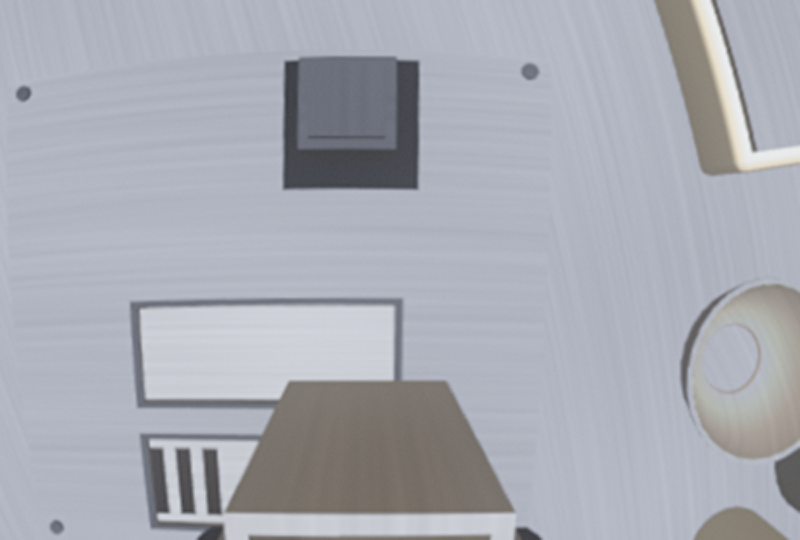

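```bash
cat > m.py <<'E'
from h import *
ct=cal("wrist")
def pts(L,z,k=2,off=(100,0)):
    P=np.array([atz("wrist",np.array(p)/k+off,z,ct)[:2] for p in L]); 
    print(np.round(P,4).tolist(),"c",np.round(P.mean(0),4))
    for a in range(len(P)):
        d=P[(a+1)%len(P)]-P[a]; print("   %.4f %.1f"%(np.linalg.norm(d),np.degrees(np.arctan2(d[1],d[0]))))
E
python3 - <<'E'
from m import *
print("plate");pts([(285,62),(418,62),(418,188),(284,188)],.07)
print("stubtop");pts([(299,57),(396,57),(397,150),(298,150)],.12)
print("tip edge");pts([(308,137),(385,137)],.125)
print("window");pts([(132,303),(402,299),(402,405),(138,407)],.07)
print("screws");pts([(24,94),(530,71)],.07)
print(ctrl.pinpoint("wrist","stub_top")[:2])
for q in ctrl.pinpoint("wrist","stub_top")[:2]: print(atz("wrist",q["position"],.125))
E
```

```text
plate
[[0.5761, 0.3159], [0.6328, 0.2995], [0.6171, 0.2432], [0.56, 0.2594]] c [0.5965 0.2795]
   0.0590 -16.1
   0.0585 -105.6
   0.0593 164.1
   0.0587 74.1
stubtop
[[0.5841, 0.3015], [0.6184, 0.2915], [0.609, 0.2566], [0.5742, 0.2667]] c [0.5964 0.2791]
   0.0357 -16.3
   0.0361 -105.0
   0.0362 163.9
   0.0363 74.1
tip edge
[[0.5793, 0.2695], [0.6058, 0.2618]] c [0.5925 0.2657]
   0.0276 -16.1
   0.0276 163.9
window
[[0.4756, 0.231], [0.5971, 0.1967], [0.5844, 0.1488], [0.461, 0.1824]] c [0.5295 0.1897]
   0.1262 -15.8
   0.0495 -104.9
   0.1279 164.8
   0.0508 73.3
screws
[[0.4503, 0.3501], [0.6815, 0.2846]] c [0.5659 0.3174]
   0.2402 -15.8
   0.2402 164.2
[{'position': [274.0, 46.9], 'score': 0.89}]
[0.59801018 0.28064906 0.125     ]
```

```bash
python3 - <<'E'
from m import *
from q import *
for dz in (.0315,.033):
  P=np.array([atz("wrist",p,s["tool_pos"][2]+dz,ct) for p in((213,257),(358,257))])
  L=(P-s["tool_pos"])@M; print(np.round(L,4),np.linalg.norm(P[1]-P[0]))
  # bottom far edge of visible face
  P=np.array([atz("wrist",np.array(p)/2+[100,0],s["tool_pos"][2]+dz-.1,ct) for p in((288,381),(447,381))])
  L=(P-s["tool_pos"])@M; print("bottom",np.round(L,4),np.linalg.norm(P[1]-P[0]))
E
python3 go.py .5964 .2792 .2315
```

```text
t 15.75 p [0.5714 0.1603 0.2325] 
 [[ 0.269  0.963 -0.002]
 [ 0.963 -0.269 -0.007]
 [-0.008 -0.    -1.   ]] 
q [ 0.14  0.34  0.11  1.35 -0.01  1.98] F [-0.8 -0.4 -2.8] w 0.0497
yaw of tool x 74.4 tool y -15.6
[[ 0.0252 -0.0237 -0.0317]
 [ 0.0252  0.0257 -0.0317]] 0.049379612624862505
bottom [[ 0.0258 -0.0249  0.0683]
 [ 0.0258  0.0253  0.0683]] 0.050187851785921
[[ 0.0259 -0.0233 -0.0332]
 [ 0.0259  0.0253 -0.0332]] 0.04863204113700954
bottom [[ 0.0261 -0.0247  0.0668]
 [ 0.0261  0.0251  0.0668]] 0.049809703506290465
t 15.75 p [0.5714 0.1603 0.2325] 
 [[ 0.269  0.963 -0.002]
 [ 0.963 -0.269 -0.007]
 [-0.008 -0.    -1.   ]] 
q [ 0.14  0.34  0.11  1.35 -0.01  1.98] F [-0.8 -0.4 -2.8] w 0.0497
yaw of tool x 74.4 tool y -15.6
tool-frame cm [ 1.212e+01 -8.000e-01  1.000e-02]
```

```bash

python3 -m inch '[[2,-0.2,0,0,0,0.3,1],[3,-0.2,0,0,0,0,1],[3,-0.2,0,0,0,0,1],[3,-0.2,0,0,0,0,1],[1.05,0,0,0,0,0,1],[0,0,0,0,0,0,1],[0,0,0,0,0,0,1]]'
python3 go.py .5962 .2786 .205
python3 -c "
from h import *
snap('side','side12',(220,80,400,240),4)"
```

```text
time: 16.33
tool_pos: [0.597, 0.2786, 0.2317]
tool_rot: [2.504, 1.89, -0.01]
force: [0.2, 0.1, -3.0]
gripper_width: 0.049
t 16.3333 p [0.597  0.2786 0.2317] 
 [[ 0.274  0.962 -0.002]
 [ 0.962 -0.274 -0.008]
 [-0.008  0.    -1.   ]] 
q [ 0.31  0.46  0.29  1.41 -0.01  2.16] F [ 0.2  0.1 -3. ] w 0.049
yaw of tool x 74.1 tool y -15.9
tool-frame cm [-0.   -0.08  2.67]
```

View pics/side12.png

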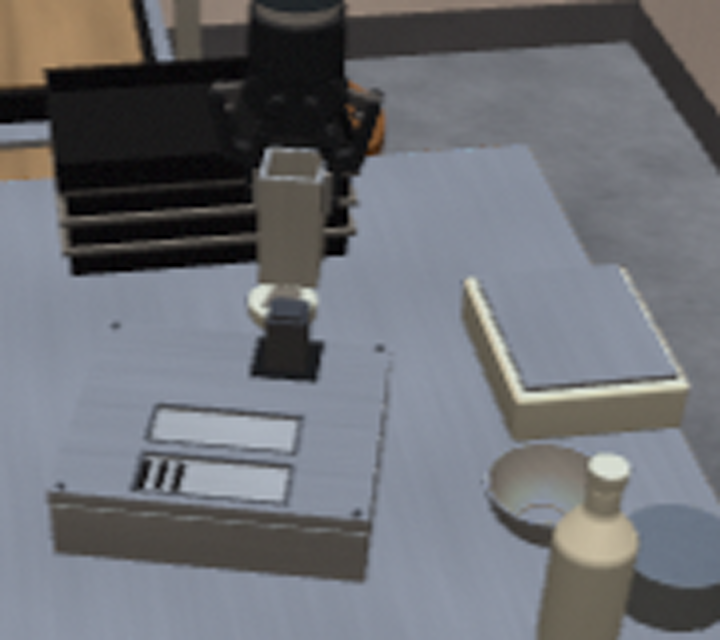

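```bash

python3 -m inch '[[0,-0.06,1.0,0,0.4,0,1],[0,0,1.5,0,0,0,1],[0,0,0.8,0,0,0,1],[0,0,0.6,0,0,0,1],[0,0,0,0,0,0,1]]'
python3 go.py .5962 .2786 .1385
python3 -c "
from h import *
snap('side','side13',(220,80,400,240),4)"
```

```text
time: 16.8
tool_pos: [0.5961, 0.2782, 0.1921]
tool_rot: [-2.509, -1.89, 0.002]
force: [-0.2, -0.5, -2.8]
gripper_width: 0.0498
t 16.8 p [0.5961 0.2782 0.1921] 
 [[ 0.276  0.961 -0.001]
 [ 0.961 -0.276 -0.001]
 [-0.001 -0.001 -1.   ]] 
q [ 0.31  0.46  0.2   1.31 -0.    2.16] F [-0.2 -0.5 -2.8] w 0.0498
yaw of tool x 74.0 tool y -16.0
tool-frame cm [0.05 0.01 5.36]
```

View pics/side13.png

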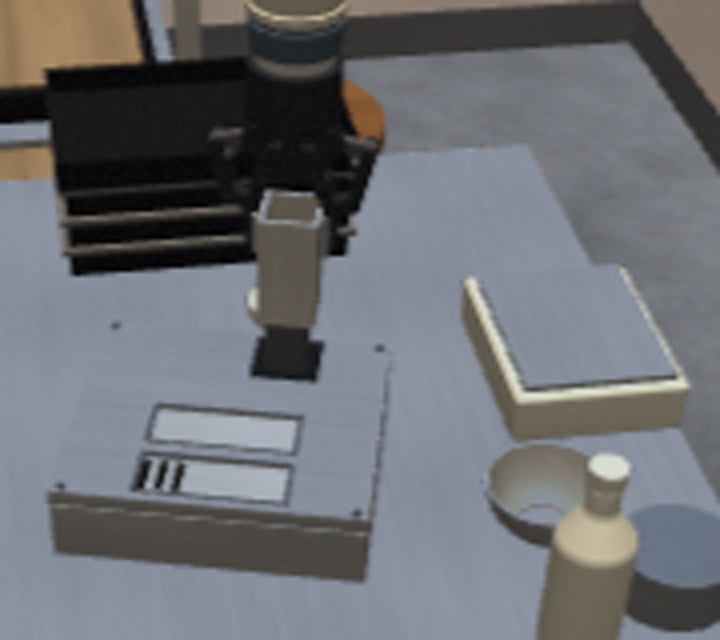

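```bash

python3 -m inch '[[0.05,0,0.5,0,0,0,1],[0,0,0.4,0,0,0,1],[0,0,0.4,0,0,0,1],[0,0,0,0,0,0,1]]'
python3 q.py
```

```text
time: 17.18
tool_pos: [0.5963, 0.2798, 0.1793]
tool_rot: [2.508, 1.892, -0.001]
force: [-0.6, -0.1, -3.4]
gripper_width: 0.0494
t 17.1833 p [0.5963 0.2798 0.1793] 
 [[ 0.275  0.961 -0.   ]
 [ 0.961 -0.275 -0.001]
 [-0.001 -0.    -1.   ]] 
q [ 0.31  0.47  0.18  1.28 -0.    2.16] F [-0.6 -0.1 -3.4] w 0.0494
yaw of tool x 74.0 tool y -16.0
```

```bash

python3 -m inch '[[0,0,0.8,0,0,0,1],[0,0,0.8,0,0,0,1],[0,0,0.8,0,0,0,1],[0,0,0.8,0,0,0,1],[0,0,0.3,0,0,0,1],[0,0,0,0,0,0,1]]'
python3 q.py
```

```text
time: 17.68
tool_pos: [0.5961, 0.2797, 0.1438]
tool_rot: [-2.508, -1.891, 0.002]
force: [-0.4, 0.7, -1.9]
gripper_width: 0.0498
t 17.6833 p [0.5961 0.2797 0.1438] 
 [[ 0.275  0.961 -0.001]
 [ 0.961 -0.275 -0.001]
 [-0.001 -0.001 -1.   ]] 
q [ 0.31  0.48  0.11  1.2  -0.    2.16] F [-0.4  0.7 -1.9] w 0.0498
yaw of tool x 74.0 tool y -16.0
```

```bash

python3 -m inch '[[0,0,0.2,0,0,0,1],[0,0,0.2,0,0,0,1],[0,0,0,0,0,0,1]]'
python3 -m inch '[[0,0,0.15,0,0,0,1],[0,0,0,0,0,0,1]]'
python3 q.py
```

```text
time: 17.93
tool_pos: [0.5966, 0.2798, 0.1411]
tool_rot: [2.508, 1.891, 0.001]
force: [0.2, 0.1, -3.4]
gripper_width: 0.0495
time: 18.1
tool_pos: [0.5967, 0.2798, 0.1397]
tool_rot: [2.508, 1.891, 0.001]
force: [0.1, -1.3, -3.2]
gripper_width: 0.0494
t 18.1 p [0.5967 0.2798 0.1397] 
 [[ 0.275  0.961  0.001]
 [ 0.961 -0.275 -0.   ]
 [ 0.     0.001 -1.   ]] 
q [ 0.31  0.48  0.11  1.19 -0.    2.16] F [ 0.1 -1.3 -3.2] w 0.0494
yaw of tool x 74.0 tool y -16.0
```

Close to the bottom now. I'll continue in fine steps until contact shows, then release.

```bash

python3 -m inch '[[0,0,0.15,0,0,0,1],[0,0,0.1,0,0,0,1],[0,0,0,0,0,0,1]]'
python3 -m inch '[[0,0,0.1,0,0,0,1],[0,0,0,0,0,0,1]]'
```

```text
time: 18.35
tool_pos: [0.5968, 0.28, 0.1386]
tool_rot: [2.507, 1.891, 0.003]
force: [-2.1, 0.5, 6.2]
gripper_width: 0.0493
time: 18.52
tool_pos: [0.5968, 0.2801, 0.1385]
tool_rot: [2.507, 1.891, 0.005]
force: [-4.9, 0.3, 12.8]
gripper_width: 0.0495
```

```bash

python3 -m inch '[[0,0,0,0,0,0,-1],[0,0,0,0,0,0,-1],[0,0,0,0,0,0,-1],[0,0,0,0,0,0,-1],[0,0,0,0,0,0,-1],[0,0,0,0,0,0,-1],[0,0,0,0,0,0,-1]]'
python3 -m inch '[[0,0,-1,0,0,0,-1],[0,0,-2.5,0,0,0,-1],[0,0,-3,0,0,0,-1],[0,0,-3,0,0,0,-1],[0,0,-3,0,0,0,-1]]'
python3 -m inch '[[-3,0,0,0,0,0,-1],[-3,0,0,0,0,0,-1],[-3,0,0,0,0,0,-1],[-3,0,0,0,0,0,-1],[-3,0,0,0,0,0,-1],[-3,0,0,0,0,0,-1],[0,0,0,0,0,0,-1]]'
python3 -c "
import q
from h import *
snap('wrist','wrist14',(60,0,500,300),1.8)
snap('side','side14',(220,80,400,240),4)"
```

```text
time: 19.1
tool_pos: [0.5966, 0.2798, 0.136]
tool_rot: [2.508, 1.891, 0.0]
force: [0.0, 0.4, -0.2]
gripper_width: 0.0853
time: 19.52
tool_pos: [0.5963, 0.2797, 0.2634]
tool_rot: [2.508, 1.891, 0.001]
force: [-0.5, -0.9, -0.7]
gripper_width: 0.0856
time: 20.1
tool_pos: [0.5459, 0.1031, 0.2625]
tool_rot: [2.51, 1.887, 0.001]
force: [0.5, -1.0, 0.4]
gripper_width: 0.0855
t 20.1 p [0.5459 0.1031 0.2625] 
 [[ 0.278  0.961  0.001]
 [ 0.961 -0.278 -0.001]
 [-0.001  0.002 -1.   ]] 
q [ 0.04  0.26  0.08  1.38 -0.    1.89] F [ 0.5 -1.   0.4] w 0.0855
yaw of tool x 73.9 tool y -16.1
```

View pics/wrist14.png

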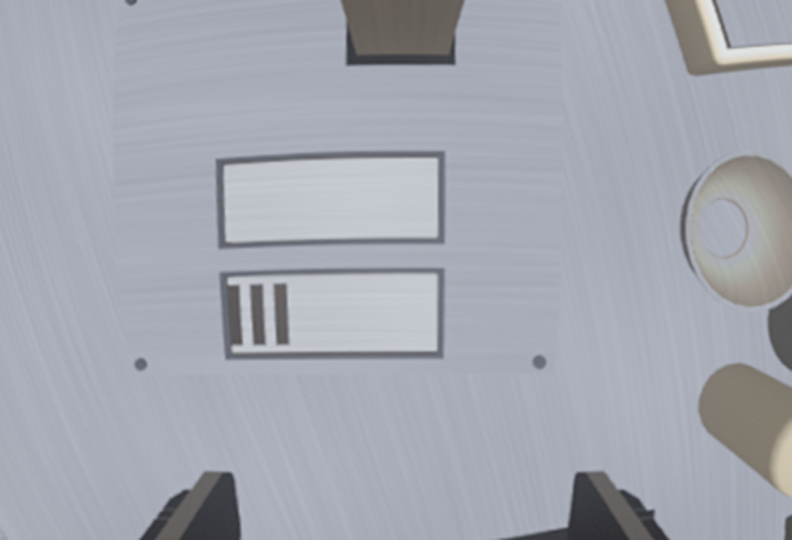

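View pics/side14.png

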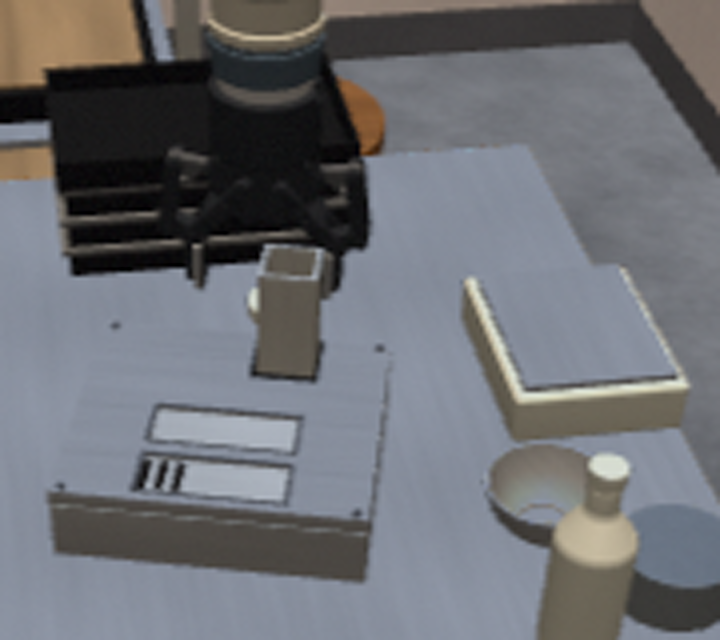

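```bash
python3 - <<'E'
from m import *
print(ctrl.tcp_to_tips)
print("out");pts([(217,158),(444,152),(444,242),(221,248)],.07,1.8,(60,0))
print("rec");pts([(221,272),(443,268),(443,357),(228,358)],.07,1.8,(60,0))
print("slots");pts([(228,314),(240,314),(250,314),(263,314),(273,314),(288,314)],.068,1.8,(60,0))
print("screws");pts([(141,364),(539,362)],.07,1.8,(60,0))
print("sleeve bottom");pts([(356,54),(446,54)],.07,1.8,(60,0))
for t in("outlet_window","recirc_window"):
  for q in ctrl.pinpoint("wrist",t)[:2]: print(t,q["score"],atz("wrist",q["position"],.068))
E
```

```text
0.011
out
[[0.4767, 0.2361], [0.598, 0.2004], [0.5844, 0.1524], [0.4635, 0.1862]] c [0.5307 0.1938]
   0.1264 -16.4
   0.0500 -105.8
   0.1256 164.4
   0.0516 75.1
rec
[[0.459, 0.1731], [0.58, 0.1386], [0.5666, 0.0896], [0.446, 0.1242]] c [0.5129 0.1314]
   0.1258 -15.9
   0.0508 -105.3
   0.1255 164.0
   0.0507 75.0
slots
[[0.4543, 0.1487], [0.4613, 0.1465], [0.4671, 0.1447], [0.4745, 0.1424], [0.4802, 0.1406], [0.4886, 0.1381]] c [0.471  0.1435]
   0.0073 -17.3
   0.0060 -17.3
   0.0078 -17.2
   0.0059 -17.1
   0.0088 -17.0
   0.0359 162.8
screws
[[0.3897, 0.137], [0.6199, 0.0713]] c [0.5048 0.1042]
   0.2394 -15.9
   0.2394 164.1
sleeve bottom
[[0.5676, 0.268], [0.6148, 0.2543]] c [0.5912 0.2611]
   0.0491 -16.2
   0.0491 163.8
outlet_window 0.95 [0.52805002 0.19719968 0.068     ]
recirc_window 0.88 [0.50945069 0.12995646 0.068     ]
```

```bash
python3 go.py .500 .197 .15
```

```text
t 20.3 p [0.5473 0.1072 0.2617] 
 [[ 0.275  0.961  0.001]
 [ 0.961 -0.275  0.   ]
 [ 0.001  0.001 -1.   ]] 
q [0.04 0.27 0.08 1.38 0.   1.89] F [ 0.5 -0.2 -0.2] w 0.0855
yaw of tool x 74.0 tool y -16.0
tool-frame cm [ 7.33 -7.04 11.16]
```

```bash

python3 -m inch '[[1.5,-1.4,0,0,0,0,1],[2.5,-2.5,1,0,0,0,1],[2,-2,2.5,0,0,0,1],[1.3,-1.1,3,0,0,0,1],[0,0,3,0,0,0,1],[0,0,1.5,0,0,0,1],[0,0,0,0,0,0,1],[0,0,0,0,0,0,1]]'
python3 go.py .500 .197 .085
python3 -c "
from h import *
snap('wrist','wrist15',(100,60,460,330),2.2)
snap('side','side15',(220,80,400,240),4)"
```

```text
time: 20.97
tool_pos: [0.4997, 0.1971, 0.151]
tool_rot: [-2.507, -1.893, 0.001]
force: [0.5, 0.2, 0.0]
gripper_width: 0.0
t 20.9667 p [0.4997 0.1971 0.151 ] 
 [[ 0.274  0.962 -0.001]
 [ 0.962 -0.274 -0.   ]
 [-0.001 -0.001 -1.   ]] 
q [ 0.22  0.28 -0.19  1.11 -0.    2.07] F [0.5 0.2 0. ] w 0.0
yaw of tool x 74.1 tool y -15.9
tool-frame cm [-0.    0.03  6.6 ]
```

View pics/wrist15.png

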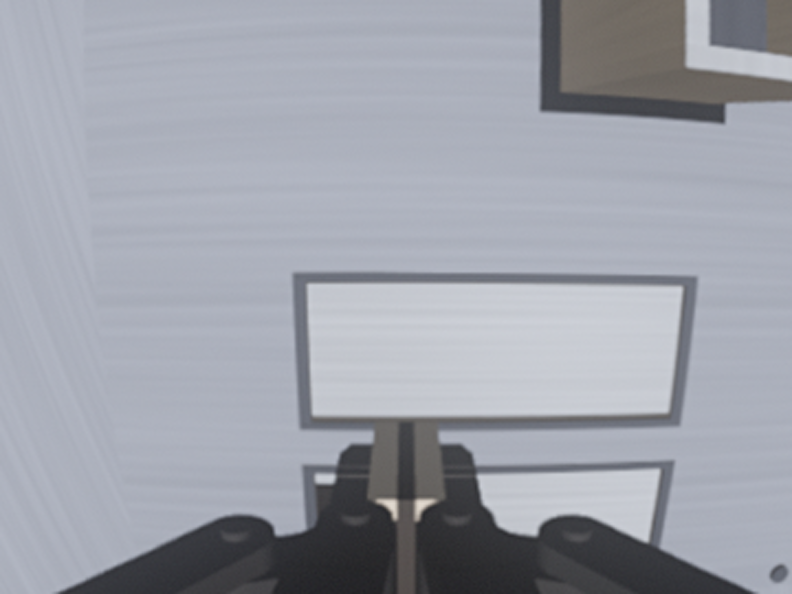

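View pics/side15.png

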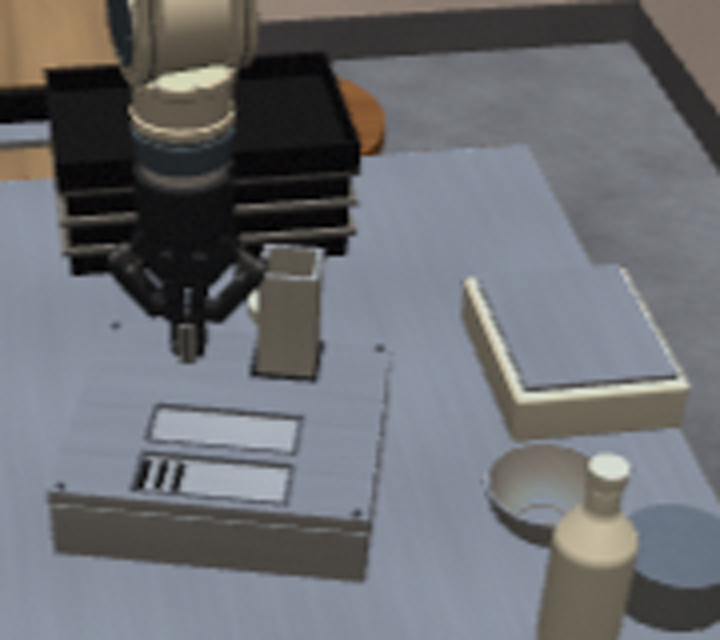

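```bash

python3 -m inch '[[0,0,2,0,0,0,1],[0,0,2,0,0,0,1],[0,0,1.5,0,0,0,1],[0,0,1,0,0,0,1],[0,0,0.5,0,0,0,1],[0,0,0,0,0,0,1]]'
python3 go.py .500 .197 .0745
```

```text
time: 21.57
tool_pos: [0.5002, 0.1961, 0.0811]
tool_rot: [2.508, 1.891, 0.0]
force: [0.1, -0.1, -0.1]
gripper_width: 0.0001
t 21.5667 p [0.5002 0.1961 0.0811] 
 [[ 0.275  0.961  0.   ]
 [ 0.961 -0.275 -0.   ]
 [-0.     0.001 -1.   ]] 
q [ 0.22  0.34 -0.3   0.93 -0.    2.07] F [ 0.1 -0.1 -0.1] w 0.0001
yaw of tool x 74.0 tool y -16.0
tool-frame cm [ 0.08 -0.04  0.66]
```

```bash

python3 -m inch '[[0,0,0.4,0,0,0,1],[0,0,0.25,0,0,0,1],[0,0,0,0,0,0,1],[0,0,0,0,0,0,1]]'
python3 q.py
```

```text
time: 21.9
tool_pos: [0.5009, 0.1964, 0.0759]
tool_rot: [2.507, 1.891, 0.004]
force: [-0.8, -0.3, 7.0]
gripper_width: 0.0004
t 21.9 p [0.5009 0.1964 0.0759] 
 [[ 0.275  0.961  0.003]
 [ 0.961 -0.275  0.   ]
 [ 0.001  0.003 -1.   ]] 
q [ 0.22  0.34 -0.31  0.92 -0.    2.07] F [-0.8 -0.3  7. ] w 0.0004
yaw of tool x 74.0 tool y -16.0
```

```bash

python3 -m inch '[[0,0,0.2,0,0,0,1],[0,0,0,0,0,0,1],[0,0.5,0,0,0,0,1],[0,0.8,0,0,0,0,1],[0,0.8,0,0,0,0,1]]'
python3 q.py
```

```text
time: 22.32
tool_pos: [0.5207, 0.1907, 0.0744]
tool_rot: [2.507, 1.891, 0.004]
force: [-3.7, 0.6, 12.0]
gripper_width: 0.0002
t 22.3167 p [0.5207 0.1907 0.0744] 
 [[ 0.274  0.962  0.003]
 [ 0.962 -0.274  0.001]
 [ 0.001  0.003 -1.   ]] 
q [ 0.2   0.37 -0.27  0.93  0.    2.05] F [-3.7  0.6 12. ] w 0.0002
yaw of tool x 74.1 tool y -15.9
```

```bash

python3 -m inch '[[0,0.8,0,0,0,0,1],[0,0.8,0,0,0,0,1],[0,0.8,0,0,0,0,1],[0,0.8,0,0,0,0,1],[0,0.6,0,0,0,0,1],[0,0.4,0,0,0,0,1],[0,0,0,0,0,0,1]]'
python3 -c "
import q
from h import *
snap('side','side16',(220,80,400,240),4)
snap('wrist','wrist16',(100,60,460,330),2.2)"
```

```text
time: 22.9
tool_pos: [0.561, 0.1792, 0.0741]
tool_rot: [2.508, 1.892, 0.003]
force: [-3.9, 0.1, 11.2]
gripper_width: -0.0001
t 22.9 p [0.561  0.1792 0.0741] 
 [[ 0.275  0.961  0.002]
 [ 0.961 -0.275  0.001]
 [ 0.001  0.001 -1.   ]] 
q [ 0.17  0.42 -0.19  0.96  0.    2.02] F [-3.9  0.1 11.2] w -0.0001
yaw of tool x 74.0 tool y -16.0
```

View pics/side16.png

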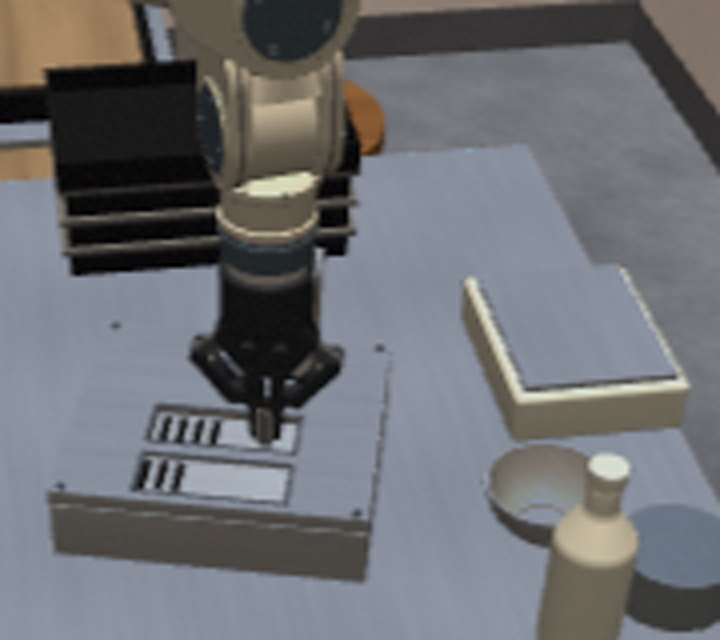

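View pics/wrist16.png

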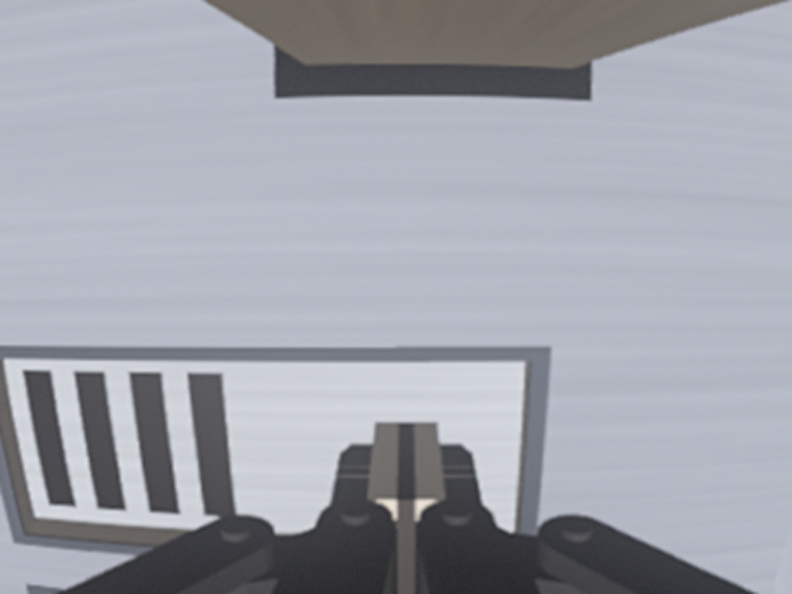

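```bash

python3 -m inch '[[0,0.5,0,0,0,0,1],[0,0.5,0,0,0,0,1],[0,0,0,0,0,0,1]]'
python3 -c "
import q
from h import *
snap('side','side17',(220,80,400,240),4)"
```

```text
time: 23.25
tool_pos: [0.5703, 0.1765, 0.0742]
tool_rot: [2.508, 1.892, 0.003]
force: [-5.4, 1.0, 11.7]
gripper_width: 0.0
t 23.25 p [0.5703 0.1765 0.0742] 
 [[ 0.275  0.962  0.001]
 [ 0.962 -0.275  0.001]
 [ 0.001  0.001 -1.   ]] 
q [ 0.16  0.43 -0.16  0.97  0.    2.01] F [-5.4  1.  11.7] w 0.0
yaw of tool x 74.1 tool y -15.9
```

View pics/side17.png

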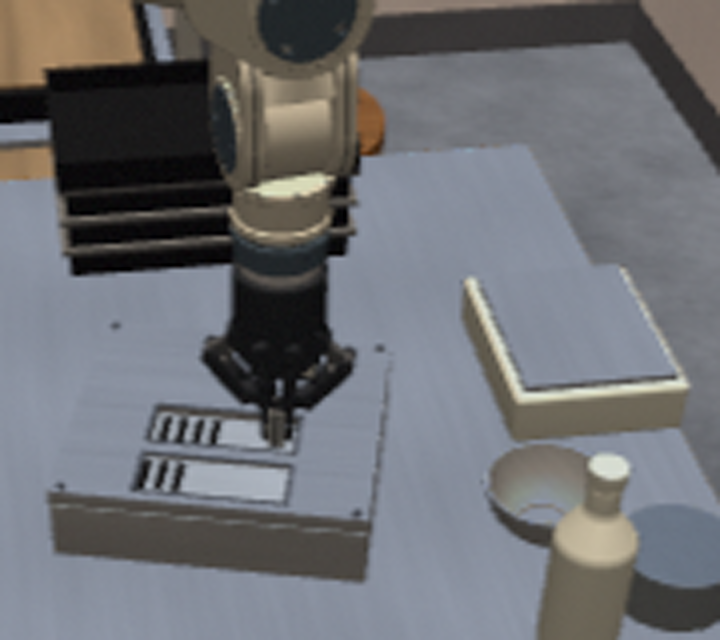

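```bash

python3 -m inch '[[0,0,-1,0,0,0,1],[0,0,-2,0,0,0,1],[-2.5,-0.3,0,0,0,0,1],[-3.0,-0.3,0,0,0,0,1],[-1,-0.3,0,0,0,0,1],[0,0,0,0,0,0,1],[0,0,0,0,0,0,1]]'
python3 go.py .5447 .1174 .0745
python3 -c "
from h import *
snap('wrist','wrist18',(60,60,500,330),1.8)"
```

```text
time: 23.88
tool_pos: [0.5439, 0.1159, 0.1034]
tool_rot: [2.509, 1.889, 0.002]
force: [-0.0, 0.1, 0.4]
gripper_width: 0.0002
t 23.8833 p [0.5439 0.1159 0.1034] 
 [[ 0.276  0.961  0.002]
 [ 0.961 -0.276  0.   ]
 [ 0.001  0.002 -1.   ]] 
q [ 0.06  0.34 -0.22  1.    0.    1.91] F [-0.   0.1  0.4] w 0.0002
yaw of tool x 74.0 tool y -16.0
tool-frame cm [0.17 0.03 2.89]
```

View pics/wrist18.png

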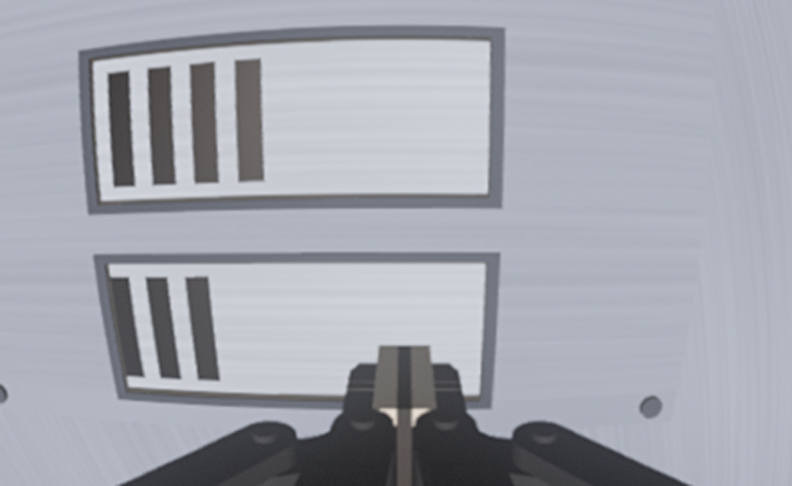

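```bash

python3 -m inch '[[0.1,0,1.4,0,0,0,1],[0.1,0,0.8,0,0,0,1],[0,0,0.4,0,0,0,1],[0,0,0.4,0,0,0,1],[0,0,0,0,0,0,1]]'
python3 q.py
```

```text
time: 24.35
tool_pos: [0.5449, 0.1188, 0.0735]
tool_rot: [2.507, 1.892, 0.003]
force: [-1.5, 1.5, 13.2]
gripper_width: -0.0003
t 24.35 p [0.5449 0.1188 0.0735] 
 [[ 0.274  0.962  0.002]
 [ 0.962 -0.274  0.   ]
 [ 0.001  0.002 -1.   ]] 
q [ 0.06  0.37 -0.26  0.93  0.    1.91] F [-1.5  1.5 13.2] w -0.0003
yaw of tool x 74.1 tool y -15.9
```

```bash

python3 -m inch '[[0,-0.5,0,0,0,0,1],[0,-0.8,0,0,0,0,1],[0,-0.8,0,0,0,0,1],[0,-0.8,0,0,0,0,1],[0,-0.8,0,0,0,0,1],[0,-0.8,0,0,0,0,1],[0,-0.5,0,0,0,0,1],[0,0,0,0,0,0,1]]'
python3 -c "
import q
from h import *
snap('side','side19',(220,80,400,240),4)"
```

```text
time: 25.02
tool_pos: [0.4983, 0.1323, 0.0745]
tool_rot: [2.504, 1.89, 0.008]
force: [3.4, -0.7, 11.4]
gripper_width: -0.0001
t 25.0167 p [0.4983 0.1323 0.0745] 
 [[ 0.274  0.962  0.007]
 [ 0.962 -0.274 -0.   ]
 [ 0.002  0.007 -1.   ]] 
q [ 0.1   0.31 -0.37  0.89 -0.    1.95] F [ 3.4 -0.7 11.4] w -0.0001
yaw of tool x 74.1 tool y -15.9
```

View pics/side19.png

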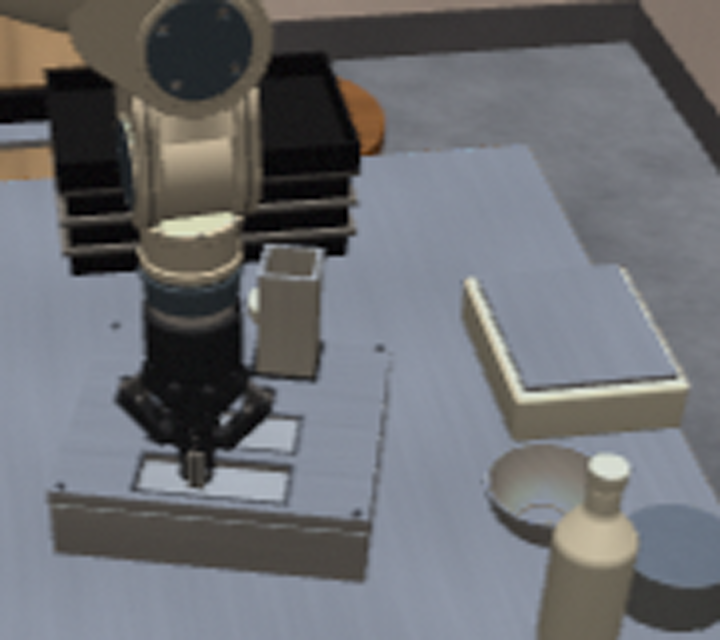

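```bash

python3 -m inch '[[0,-0.5,0,0,0,0,1],[0,-0.5,0,0,0,0,1],[0,0,0,0,0,0,1]]'
python3 -m inch '[[0,-0.5,0,0,0,0,1],[0,-0.5,0,0,0,0,1],[0,0,0,0,0,0,1]]'
```

```text
time: 25.32
tool_pos: [0.4891, 0.135, 0.0745]
tool_rot: [2.504, 1.889, 0.009]
force: [3.6, -0.7, 10.3]
gripper_width: -0.0001
time: 25.57
tool_pos: [0.4794, 0.1378, 0.0745]
tool_rot: [2.504, 1.889, 0.009]
force: [3.5, -0.3, 9.7]
gripper_width: 0.0
```

```bash

python3 -m inch '[[0,0,-1,0,0,0,1],[0,0,-3,0,0,0,1],[0,0,-3.5,0,0,0,1],[0,0,-3.5,0,0,0,1],[-3,0,-3.5,0,0,0,1],[-3,0,-2,0,0,0,1],[-3,0,0,0,0,0,1],[0,0,0,0,0,0,1]]'
python3 -m inch '[[0,0,0,0,0,0,1],[0,0,0,0,0,0,1]]'
python3 -c "
import q
from h import *
snap('side','side20',(220,80,400,240),4)
snap('wrist','wrist20',(60,0,500,330),1.8)"
```

```text
time: 26.23
tool_pos: [0.4525, 0.0508, 0.2357]
tool_rot: [2.508, 1.888, 0.002]
force: [0.8, 1.1, 0.7]
gripper_width: -0.0
time: 26.4
tool_pos: [0.4529, 0.0538, 0.2341]
tool_rot: [2.509, 1.891, 0.001]
force: [0.1, -1.0, -0.4]
gripper_width: -0.0
t 26.4 p [0.4529 0.0538 0.2341] 
 [[ 0.275  0.961  0.   ]
 [ 0.961 -0.275  0.   ]
 [ 0.     0.    -1.   ]] 
q [-0.07  0.1  -0.2   1.27  0.    1.78] F [ 0.1 -1.  -0.4] w -0.0
yaw of tool x 74.0 tool y -16.0
```

View pics/side20.png

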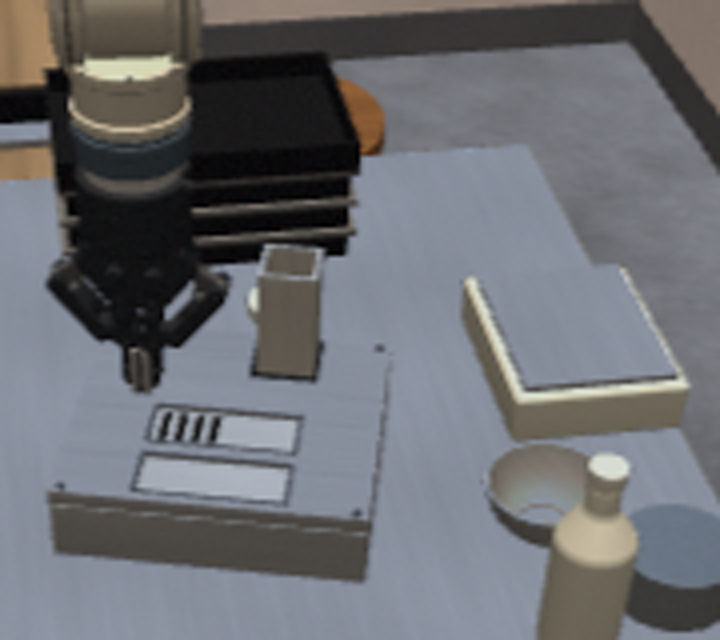

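View pics/wrist20.png

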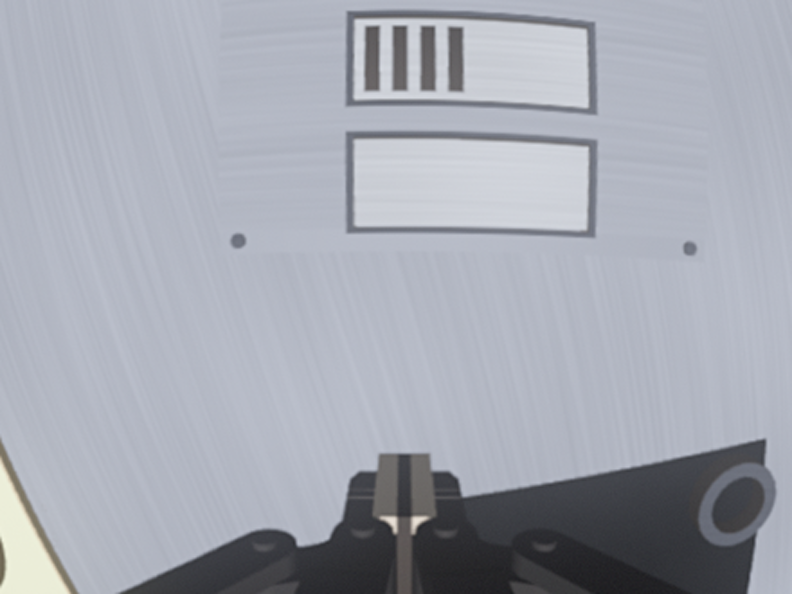

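```bash
python3 - <<'E'
from m import *
L=[(353,58),(366,58),(380,58),(393,58),(408,58),(421,58),(436,58),(449,58),(463,58),(590,65)]
P=np.array([atz("wrist",np.array(p)/1.8+[60,0],.068,ct)[:2] for p in L]); print(np.round(np.linalg.norm(P-P[0],axis=1)*1000,1))
for t,z in (("sleeve",.12),("jar",0),("collar",0.003),("scraper",0.003),("spray",0),("beaker",0),("bowl",0),("timer",0)):
    for n in ("top","side"):
        for r in ctrl.pinpoint(n,t)[:3]: print(t,n,round(r["score"],2),np.round(atz(n,r["position"],z),3)[:2])
snap("top","top20")
E
```

```text
[  0.    6.5  13.6  20.1  27.6  34.   41.6  48.1  55.1 121.6]
sleeve top 0.97 [ 0.488 -0.195]
sleeve top 0.95 [ 0.374 -0.404]
sleeve top 0.68 [ 0.28  -0.284]
sleeve side 0.82 [0.605 0.297]
sleeve side 0.79 [ 0.382 -0.483]
sleeve side 0.69 [ 0.299 -0.375]
jar top 0.67 [ 0.634 -0.296]
jar top 0.42 [ 0.413 -0.205]
jar side 0.61 [ 0.64  -0.306]
collar top 0.7 [ 0.523 -0.217]
collar top 0.47 [ 0.659 -0.135]
scraper top 0.77 [ 0.416 -0.202]
scraper side 0.73 [ 0.41 -0.2 ]
spray top 0.89 [ 0.775 -0.026]
spray top 0.44 [ 0.523 -0.217]
spray side 0.95 [ 0.78  -0.015]
beaker top 0.85 [ 0.52  -0.459]
beaker side 0.83 [ 0.509 -0.467]
bowl top 0.62 [0.785 0.1  ]
bowl side 0.63 [0.787 0.101]
bowl side 0.31 [ 0.402 -0.188]
timer top 0.66 [0.629 0.452]
timer side 0.69 [0.632 0.448]
```

View pics/top20.png

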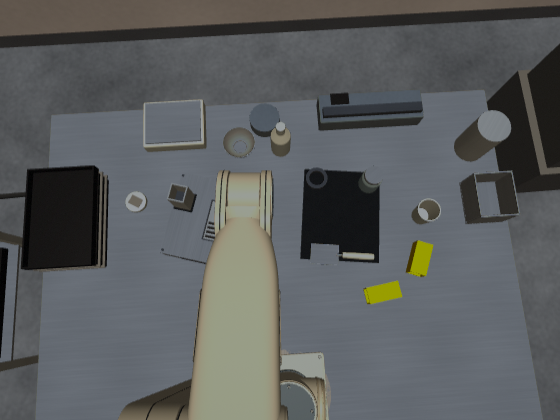

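```bash
python3 -c "
from h import *
print(ctrl.finish_job())"
```

```text
the job is handed in; nothing more can be done
None
```

The air box is set to extraction and I handed the job in at about 27 s of the 72 s allowed; the hand-in gives no verdict.

**What I did**
- I gripped the lying sleeve at a 45° tilt, turned it 90°, stood it on the mat and released it.
- I took it again from above, lined it up with the stub and lowered it until it touched the box top. Contact came at a tool height of 0.1385 m, which puts the sleeve's centre at about 120 mm, as expected for fully seated. Then I released it.
- With the fingers shut, I pressed at about 12 N and dragged the blade next to the stub open, then dragged the other one shut.

**Last checks**
- **Sleeve:** it stands upright over the stub in the side and top pictures. The tool was within about 1 mm of the measured stub axis when I let go.
- **Outlet damper:** all four slots are in view. The last slot's edge is about 55 mm inside the window and no slot shows when it is shut, so it is open by at least 55 mm. The rise in sideways force at the end suggests it reached its end stop.
- **Recirculation damper:** no slot is visible. The sideways force did not rise at the end, so I am relying on the picture and on the finger having travelled more than the full stroke.
- **Bystanders:** in the final top picture they look unmoved, and the side-camera positions I re-read were within about 11 mm of the first ones. I have no final side position for the collar, and no starting positions for the bowl and timer, so I judged those three by eye.
- **Weak readings:** the network positions taken from the top camera came from an old picture, so I did not rely on them. The side-camera network put the sleeve about 20 mm off the stub axis, which disagrees with the pictures and the contact height.

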